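Try a taper-shank chuck in its socket and drift it out

TASK

A customer wants proof that this second-hand drill chuck takes hold in the socket and comes out again. Lower the chuck's taper shank into the socket in the vice without dropping it, turn it under light pressure until the tang drops into the slot (never force it), press it firmly but not violently home so that it grips by itself, and let go. Then drive the steel drift through the socket's slot, under the tang, until it has wedged the chuck up loose; leave the chuck standing loose in the socket on the drift and the twist drill in its place in the stand.

Things in the scene. Friction and masses are not known exactly. Their poses are not given: they have to be found in the camera images.
- chuck: Drill chuck on a taper shank, in one of the stand's two holes, jaws up; 0.6 kg. Origin: underside of chuck, on its axis; z up. Collar 37 mm wide, 6 mm high under it; shank hangs to 82 mm below, its last 18 mm the tang, 20 x 8.4 mm. Chuck above the origin: 44 mm thick from 12 to 42 mm (grip here), top at 68. Red dabs on its +y and -y sides; the tang's 20 mm width lies within 40 degrees of that line, unmarked.
- vise: Blue drill vice, fixed, jaws 58 mm high, with a steel extension socket (44 mm thick, top 160 mm above the table) clamped upright in it. Origin: on the socket's axis at table height. The slot runs right through the socket along the vice's y axis; the jaws extend 50 mm along y and -y, the vice along x from -108 to 178 mm, lower than 60 mm.
- socket_mouth (a point): Centre of the socket's mouth, 29 mm wide; axes as the vice. The bore narrows to 23 mm, 56 mm down. With the tang in the slot and the taper pressed home the chuck's origin is 14 mm above this point (about 1 mm either way); with the tang across the slot it stands 10 to 12 mm higher. A steady push of 18 to 22 N seats it firmly; under 16 N its grip is too weak; keep below 26 N.
- slot_mid (a point): In the slot on the socket's axis, 10 mm above its floor. The slot is 10 mm wide; its floor lies 88 mm and its top 56 mm below the mouth. With the chuck home the tang's end is 20 mm above the floor, in the same slot; the drift passes underneath it, from either side.
- stand_top (a point): Wooden block, fixed, 80 x 190 mm, 80 mm high, with two 32 mm holes 95 mm apart along its y axis; centre of its top. The chuck's collar rests on the rim of its hole, so the chuck lifts out straight up (90 mm).
- drift: Flat steel wedge, 200 mm long, 8 mm thick, 0.25 kg, standing on its straight edge in a grooved wooden rest (20 mm high, groove 8 mm deep); its head end juts 60 mm out of the rest. Origin: middle of its underside; x points to its tip (100 mm on), z up. Height 12 mm at the tip, rising evenly to 30 mm at 112 mm from the tip, then 30 mm. The last 12 mm at the tip are 5 mm thick.
- drift_tip (a point): Tip of the drift, 6 mm above its underside. It meets the tang when some 35 to 45 mm past the socket's axis, then lifts it about 1 mm for each 6 mm (more at first to break the grip); 80 to 90 mm past leaves the chuck loose, 5 to 7 mm up. Driving it takes 10 to 20 N. It stays where it is left.
- drift_grip (a point): Where to hold the drift: on the head, 165 mm from the tip, 15 mm above the underside; free of the rest, pinch across the 8 mm.
- drift_nose (a point): Point of the drift 30 mm behind its tip, 6 mm above its underside.
- drill: Dark twist drill, 24 mm thick, standing 68 mm out of the other hole of the wooden stand; not wanted. Origin: top of its collar, on its axis; z up.

How it is judged:
By the outcome, as a careful person would: the job done as asked, in the order asked, and still so for the second after the job is handed in, with the robot touching nothing.
It also fails if it takes over 72 s, if anything falls off the work surface, if the arm or the gripper's body presses on something with over 40 N, if the wrist force passes 120 N, or if a joint passes its speed limit or range.

ROBOT

A 7-joint arm with a two-finger parallel gripper is mounted at the origin on the work surface. World frame = base frame: x ahead of the robot, y to its left, z up, the work surface at z = 0. Lengths are in m, angles in rad, forces in N, time in s.
With the tool pointing down it reaches from about 0.425 to 0.925 m from the base axis. Payload 6.8 kg.
Tool frame: the origin (TCP) lies at the very end of the fingers, on their centre line; the grasp point (between the pads) lies 19 mm behind it (bot.grip_depth is the distance from the TCP to the grasp point, in m); z points along the fingers, y is the direction in which the jaws open and shut (so a half turn about z gives the same grasp; the last joint's range is limited). The gripper opens to 85 mm and grips with 20 to 120 N. Pads are 22 mm wide; open, the fingers measure 114 mm over their backs; the gripper's body (76 mm by 85 mm) begins 54 mm behind the grasp point. The pads swing forward as they close: fully open they stand 13 mm farther back than shut.
Start: joints at [-1.396, 0.477, 0.022, 1.555, -0.011, 1.109, -0.083], TCP at [0.188, 0.648, 0.231] pointing down, gripper open.
Joint ranges: [-2.96, 2.96], [-0.34, 2.1], [-1.41, 1.46], [0.24, 2.44], [-1.37, 4.51], [0.17, 1.92], [-2.96, 2.96]. Speed limits (rad/s): [2.39, 2.39, 3.14, 3.14, 3.14, 3.14, 3.14].

INTERFACE

Orientations are given as a unit quaternion [w, x, y, z].
In Python, from station import bot gives the robot as it stands.
- The arm moves only by the tool step_arm, never from a script. Its argument "increments" is a list of rows, each a list of 7 numbers: the shift along the world's x, y, z in m, then the turn, a rotation vector about the world's x, y, z in degrees, then the gripper command: -1 is fully open, 1 is shut, values between are in proportion. In form: [[dx, dy, dz, rx, ry, rz, fingers], ...]. A call has 1 to 10 rows; each row is the pose to reach, as a shift and turn from the pose commanded when the call began; what a row does not reach only later rows make up. A row lasts 1/12 s, in which the tool goes at most 41.7 mm and 7.16 degrees, less where a joint would pass 70% of its speed; a pose out of reach is approached as far as the arm can. A call with a gripper value outside its range is refused whole. The fingers move at their own pace and stop on an object; "force" is the grip in N (left out, the last holds). Time passes only in rows, so rows that repeat a pose let the fingers close. It gives the time, the measured TCP pose, the force and the opening at its end, in the units of the state.
- bot.get_obs(): the state, without advancing time (a new reading comes with each control period).
- bot.read_camera(name): name is "scene" or "top" or "wrist"; returns a dict with "color" (400x640x3 uint8, red, green, blue), "intrinsics" (3x3 intrinsics, pixels), "extrinsics" (4x4, takes a point from camera to world coordinates). Camera axes: x right, y up, looking along -z (the intrinsics and any distortion apply to the point x, -y, -z); pixel columns grow to the right and rows downward; lengths in m; the calibration is good to about 2 mm. A picture is of the moment at which its call begins. There is no depth.
- bot.hand_in(): hands the job in, once; it reports no verdict.
Trained networks look in the newest picture that a camera, given by its name, has taken for a name from the list of things; names that differ only in an ending like _2 or _b are one class to them, and where a whole thing is asked for, a point or a joint stands for the part that bears it (a point fixed in the world has none). Each returns a list of dicts, best first, with "conf" (0 to 1); they miss things now and then, are a little off and sometimes report something else, mostly with a low value. They report only what shows in the picture. A call takes as long as a camera call.
- bot.recognise(thing, camera): "location" ([column, row] as shares, 0 to 1, of the picture: columns of its width, rows of its height, amid what is visible of it).
- bot.place_of(thing, camera): "location" ([column, row] as shares, 0 to 1, of the picture: columns of its width, rows of its height: a listed point, or the origin of a listed thing).
The state is a dict: "t": time; "q": joint angles; "joint_vel": joint speeds; "joint_torque": joint torques, N m; "eef_pos": TCP position; "tool_rot": TCP orientation; "contact_force": force on the tool from outside, world axes, zero at the start; "torque": the same for the moment, N m; "gripper_width": opening from 0.0 (shut) to 1.0 (fully open).
Only numpy, scipy, OpenCV 4.12 (cv2) and the standard library are available. Lean on these libraries where they do the work, as an engineer would, in place of code of your own. Each camera call takes 0.05 s, during which the arm holds its last target.

## Working session

There is one attempt and no reset: what is moved stays moved. The work goes in short steps, Python scripts to look and compute and a tool call to move; the robot and the scene stay as the last step left them, time stands still between calls to the robot, and variables do not carry over. Pictures are saved under pics/ and viewed, and the job is handed in when it is done.

Besides the shell and the picture viewer there is one more tool, called after ">>>" in YAML: its name, and indented under it one key for each argument. step_arm: Moves the arm, as the interface text tells. Its arguments: {"type":"object","properties":{"increments":{"type":"array","items":{"type":"array","items":{"type":"number"}}},"force":{"type":"number"}},"required":["increments"]}

```bash
ls; mkdir -p pics; cat > h.py <<'E'
import numpy as np, cv2
from station import bot
def snap(cam,fn=None):
    r=bot.read_camera(cam)
    if fn: cv2.imwrite('pics/'+fn, r['color'][:,:,::-1])
    return r
def ray(r,uv):
    K=np.array(r['intrinsics']);E=np.array(r['extrinsics'])
    d=np.linalg.inv(K)@np.array([uv[0],uv[1],1.0]); d=np.array([d[0],-d[1],-d[2]])
    return E[:3,3],E[:3,:3]@d
def atz(r,uv,z):
    o,d=ray(r,uv); return o+d*(z-o[2])/d[2]
def proj(r,P):
    K=np.array(r['intrinsics']);E=np.array(r['extrinsics'])
    p=E[:3,:3].T@(np.array(P)-E[:3,3]); p=np.array([p[0],-p[1],-p[2]]); q=K@p; return q[:2]/q[2]
def tri(rs):
    A=np.zeros((3,3));b=np.zeros(3)
    for r,uv in rs:
        o,d=ray(r,uv); d=d/np.linalg.norm(d); M=np.eye(3)-np.outer(d,d); A+=M;b+=M@o
    X=np.linalg.solve(A,b)
    return X,[np.linalg.norm((np.eye(3)-np.outer(d/np.linalg.norm(d),d/np.linalg.norm(d)))@(X-o)) for o,d in [ray(r,uv) for r,uv in rs]]
E
python3 - <<'E'
from h import *
np.set_printoptions(precision=4,suppress=True)
R={c:snap(c,f'{c}0.png') for c in ['scene','top']}
for c in R: print(c,R[c]['extrinsics'],R[c]['intrinsics'])
for t in ['chuck','vise','socket_mouth','slot_mid','stand_top','drift','drift_tip','drift_grip','drift_nose','drill']:
    L={}
    for c in R:
        p=bot.place_of(t,c)
        print(t,c,[(np.round(np.array(q['location'])*[640,400],1),round(q['conf'],2)) for q in p[:3]])
        if p: L[c]=np.array(p[0]['location'])*[640,400]
    if len(L)==2: print('   ',*tri([(R[c],L[c]) for c in L]))
print(bot.get_obs())
E
```

```text
pics
scene [[-0.0455 -0.808   0.5874  1.2923]
 [ 0.9989 -0.04    0.0224  0.0218]
 [ 0.0054  0.5878  0.809   1.1909]
 [ 0.      0.      0.      1.    ]] [[474.5367   0.     323.046 ]
 [  0.     474.5367 207.8412]
 [  0.       0.       1.    ]]
top [[-0.0077  0.989  -0.1478  0.4008]
 [-0.9995 -0.0122 -0.0297 -0.029 ]
 [-0.0312  0.1475  0.9886  1.0253]
 [ 0.      0.      0.      1.    ]] [[415.5749   0.     321.166 ]
 [  0.     415.5749 200.6496]
 [  0.       0.       1.    ]]
chuck scene [(array([444.3, 228.7]), 0.72), (array([313.1, 240.8]), 0.43)]
chuck top [(array([174.9, 199.4]), 0.92)]
    [0.5477 0.3336 0.0908] [np.float64(0.0020410494964639776), np.float64(0.0020410494964639846)]
vise scene [(array([312.2, 240.3]), 0.67)]
vise top [(array([333.8, 205.7]), 0.63)]
    [ 0.5424 -0.0339 -0.0081] [np.float64(0.004290988683111378), np.float64(0.0042909886831113955)]
socket_mouth scene [(array([253.7, 230.2]), 0.27)]
socket_mouth top [(array([335.2, 193.5]), 0.67)]
    [ 0.5734 -0.1129  0.1075] [np.float64(0.08231675412388502), np.float64(0.0823167541238851)]
slot_mid scene [(array([31
[... 1241 characters left out ...]
8, 224.2]), 0.51)]
drill top [(array([219. , 198.6]), 0.5), (array([177.6, 200.9]), 0.25)]
    [0.5463 0.2323 0.102 ] [np.float64(0.0019146625616114016), np.float64(0.0019146625616113043)]
{'t': 1.1, 'q': array([-1.3961,  0.477 ,  0.0224,  1.5554, -0.0115,  1.1093, -0.0831]), 'joint_vel': array([-0.003 ,  0.0006,  0.0002,  0.0001, -0.0001,  0.0025,  0.0006]), 'joint_torque': array([  0.0005, -59.6363,   1.6065, -28.1536,   0.0125,   0.0017,
         0.    ]), 'eef_pos': array([0.1883, 0.6482, 0.2313]), 'tool_rot': array([-0.    ,  0.1409,  0.99  ,  0.    ]), 'contact_force': array([ 0.9318, -0.1838, -0.1629]), 'torque': array([-0.0278, -0.0134, -0.0295]), 'gripper_width': 1.0009144012452151}
```

View pics.

View pics/scene0.png

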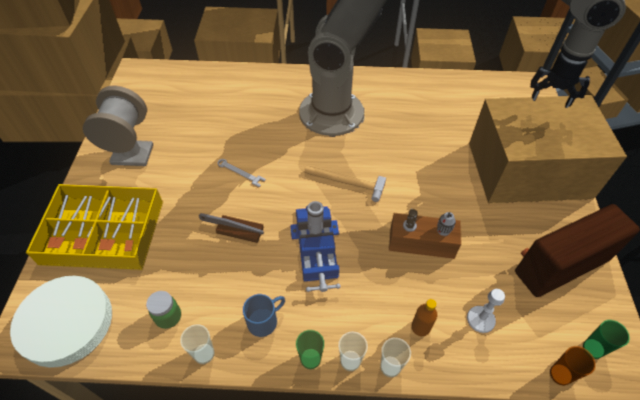

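View pics/top0.png

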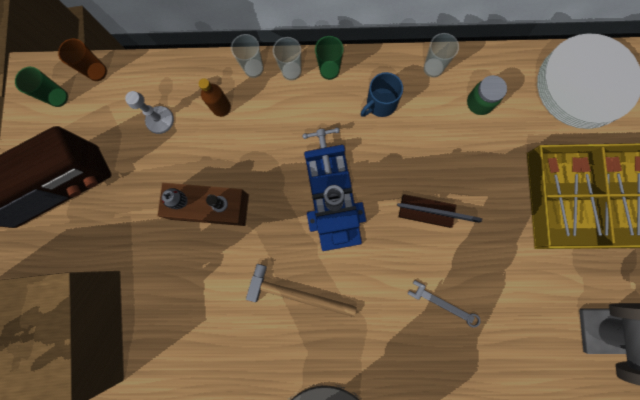

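```bash
python3 - <<'E'
import cv2
a=cv2.imread('pics/top0.png'); b=cv2.imread('pics/scene0.png')
import numpy as np
A=cv2.resize(a[160:260,140:380],None,fx=3.3,fy=3.3,interpolation=cv2.INTER_CUBIC)
cv2.imwrite('pics/topc.png',A)
B=cv2.resize(b[190:300,190:470],None,fx=2.8,fy=2.8,interpolation=cv2.INTER_CUBIC)
cv2.imwrite('pics/scenec.png',B)
E
```

```text
(no output)
```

View pics/topc.png

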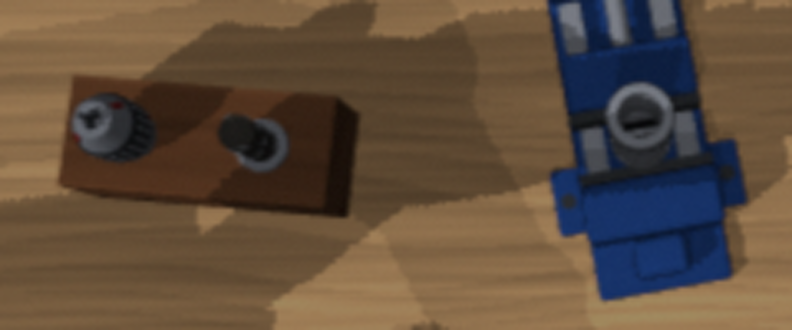

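View pics/scenec.png

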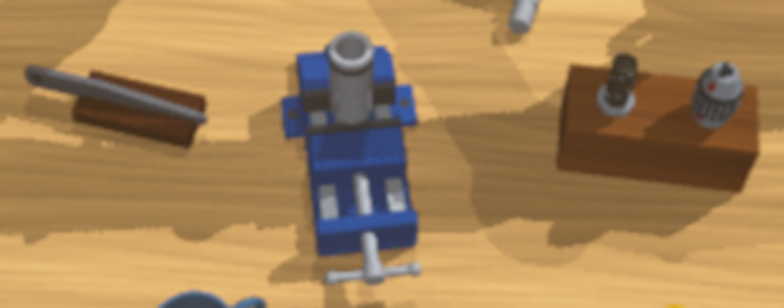

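>>> step_arm:
  increments:
    - [0.0,0.0,0.04,0,0,0,-1]
    - [0.03,-0.03,0.07,0,0,-7,-1]
    - [0.06,-0.06,0.07,0,0,-14,-1]
    - [0.09,-0.09,0.07,0,0,-21,-1]
    - [0.12,-0.12,0.07,0,0,-28,-1]
    - [0.15,-0.15,0.07,0,0,-35,-1]
    - [0.18,-0.18,0.07,0,0,-42,-1]
    - [0.21,-0.2,0.07,0,0,-49,-1]
    - [0.24,-0.23,0.07,0,0,-56,-1]
    - [0.27,-0.26,0.07,0,0,-63,-1]

```text
t: 1.93
eef_pos: [0.4539, 0.3925, 0.3017]
tool_rot: [-0.0, 0.64, 0.769, 0.0]
contact_force: [0.2, -0.2, -0.2]
gripper_width: 1.0
```

>>> step_arm:
  increments:
    - [0.02,-0.02,0.0,0,0,-7,-1]
    - [0.04,-0.04,0.0,0,0,-14,-1]
    - [0.06,-0.055,0.0,0,0,-14,-1]
    - [0.06,-0.055,0.0,0,0,-14,-1]
    - [0.06,-0.055,0.0,0,0,-14,-1]

```text
t: 2.35
eef_pos: [0.5137, 0.3375, 0.3014]
tool_rot: [0.0, 0.728, 0.686, 0.0]
contact_force: [-0.5, -0.1, -0.2]
gripper_width: 0.998
```

```bash
python3 - <<'E'
from h import *
np.set_printoptions(precision=4,suppress=True)
r=snap('wrist','w1.png'); print(r['extrinsics'],r['intrinsics'])
for t,z in [('chuck',.086),('drill',.086),('stand_top',.08)]:
    for q in bot.place_of(t,'wrist')[:2]:
        uv=np.array(q['location'])*[640,400]; print(t,uv,q['conf'],atz(r,uv,z))
o=bot.get_obs(); print(o['eef_pos'],o['tool_rot'],o['q'],o['t'],o['contact_force'])
E
```

```text
[[ 0.9983  0.0562  0.0155  0.5178]
 [-0.0582  0.9547  0.2917  0.411 ]
 [ 0.0016 -0.2921  0.9564  0.4433]
 [ 0.      0.      0.      1.    ]] [[319.4169   0.     314.113 ]
 [  0.     319.4169 198.7025]
 [  0.       0.       1.    ]]
chuck [345.984 173.52 ] 0.96 [0.5501 0.33   0.086 ]
drill [337.984 249.92 ] 0.87 [0.5375 0.2346 0.086 ]
stand_top [338.112 207.8  ] 0.66 [0.54   0.2872 0.08  ]
[0.5114 0.3403 0.3012] [-0.0004  0.7257  0.688  -0.0001] [-1.0142  0.3356  0.4274  1.646  -0.1482  1.1923 -0.6062] 2.55 [ 1.0885 -0.0175  0.9456]
```

View pics/w1.png

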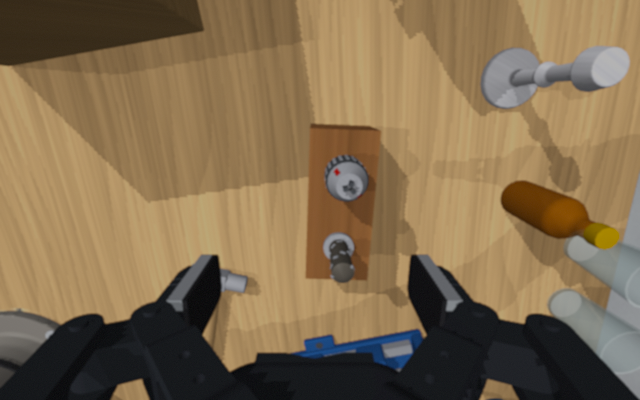

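>>> step_arm:
  increments:
    - [0.015,-0.003,-0.035,0,0,-3,-1]
    - [0.035,-0.008,-0.07,0,0,-3,-1]
    - [0.035,-0.008,-0.1,0,0,-3,-1]
    - [0.035,-0.008,-0.1,0,0,-3,-1]
    - [0.035,-0.008,-0.1,0,0,-3,-1]

```text
t: 2.97
eef_pos: [0.5459, 0.3315, 0.2002]
tool_rot: [-0.0, 0.744, 0.668, -0.002]
contact_force: [0.6, -0.3, 0.3]
gripper_width: 0.994
```

```bash
python3 - <<'E'
from h import *
np.set_printoptions(precision=4,suppress=True)
r=snap('wrist','w2.png'); print(r['extrinsics'])
for t,z in [('chuck',.086),('drill',.086),('stand_top',.08)]:
    for q in bot.place_of(t,'wrist')[:2]:
        uv=np.array(q['location'])*[640,400]; print(t,uv,q['conf'],atz(r,uv,z))
o=bot.get_obs(); print(o['eef_pos'],o['tool_rot'],o['q'],o['t'],o['contact_force'])
a=cv2.imread('pics/w2.png'); cv2.imwrite('pics/w2c.png',cv2.resize(a[60:360,190:490],None,fx=2,fy=2,interpolation=cv2.INTER_CUBIC))
E
```

```text
[[ 0.9944  0.1005  0.0329  0.5541]
 [-0.1057  0.9505  0.2921  0.405 ]
 [-0.0019 -0.2939  0.9558  0.3419]
 [ 0.      0.      0.      1.    ]]
chuck [316.48 192.2 ] 0.98 [0.5478 0.3322 0.086 ]
drill [316.096 293.12 ] 0.94 [0.5374 0.236  0.086 ]
stand_top [312.384 241.52 ] 0.97 [0.5393 0.2853 0.08  ]
[0.5482 0.3323 0.2039] [-0.0001  0.7439  0.6683  0.002 ] [-0.9456  0.468   0.4178  1.6946 -0.2173  1.0208 -0.5612] 3.1667 [ 1.503   0.0315 -0.1892]
```

View pics/w2c.png

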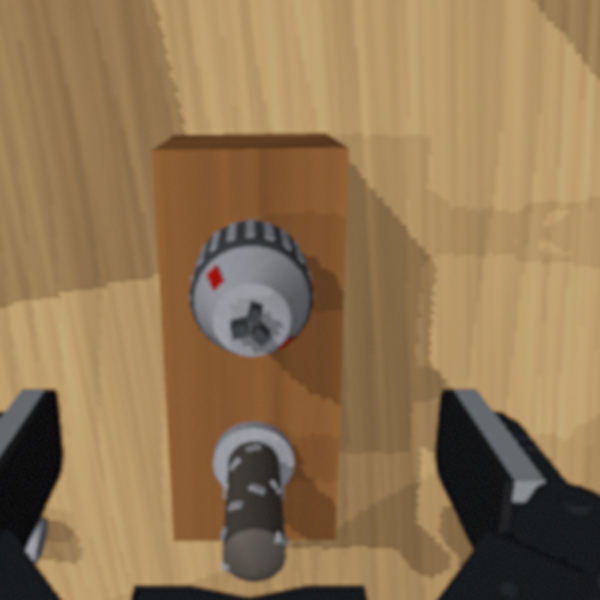

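```bash
python3 - <<'E'
from h import *
np.set_printoptions(precision=4,suppress=True)
for i in range(4):
    r=snap('wrist'); o=bot.get_obs(); print(o['eef_pos'],o['q'],o['t'],r['extrinsics'][:3,3])
for z in (.12,.13,.14):
  a=atz(r,(297.5,198.5),z);b=atz(r,(333.5,231.5),z); d=a-b; print(a,b,np.linalg.norm(d),np.degrees(np.arctan2(d[1],d[0])), (a+b)/2)
E
```

```text
[0.5482 0.3321 0.2037] [-0.9454  0.4681  0.4179  1.695  -0.2174  1.0205 -0.5611] 3.2167 [0.5555 0.4052 0.346 ]
[0.5481 0.3319 0.2033] [-0.9452  0.4685  0.4179  1.6955 -0.2175  1.0204 -0.5611] 3.2667 [0.5555 0.405  0.3458]
[0.5479 0.3317 0.203 ] [-0.9451  0.4688  0.4178  1.6959 -0.2176  1.0202 -0.5611] 3.3167 [0.5555 0.4048 0.3454]
[0.5478 0.3315 0.2026] [-0.9449  0.4692  0.4177  1.6963 -0.2175  1.0201 -0.561 ] 3.3667 [0.5555 0.4046 0.345 ]
[0.5367 0.3383 0.12  ] [0.5607 0.3093 0.12  ] 0.03759702465572645 129.6664840437848 [0.5487 0.3238 0.12  ]
[0.5375 0.3412 0.13  ] [0.5604 0.3136 0.13  ] 0.03592601987779072 129.66648404378472 [0.549  0.3274 0.13  ]
[0.5383 0.3442 0.14  ] [0.5602 0.3178 0.14  ] 0.03425501509985506 129.6664840437848 [0.5493 0.331  0.14  ]
```

>>> step_arm:
  increments:
    - [0,0,-0.03,0,0,0,-1]
    - [0,0,-0.06,0,0,0,-1]
    - [0,0,-0.085,0,0,0,-1]
    - [0,0,-0.1,0,0,0,-1]
    - [0,0,-0.105,0,0,0,-1]
    - [0,0,-0.105,0,0,0,-1]
    - [0,0,-0.105,0,0,0,-1]

```text
t: 3.95
eef_pos: [0.5482, 0.3313, 0.0973]
tool_rot: [0.0, 0.744, 0.668, 0.001]
contact_force: [-0.5, -0.8, -0.0]
gripper_width: 1.002
```

```bash
python3 - <<'E'
from h import *
np.set_printoptions(precision=4,suppress=True)
r=snap('wrist','w3.png');o=bot.get_obs(); print(o['eef_pos'],o['tool_rot'],o['t'],o['contact_force'])
E
```

```text
[0.5486 0.3315 0.0978] [0.0001 0.7444 0.6678 0.0012] 4.0 [0.3433 0.0289 0.7746]
```

View pics/w3.png

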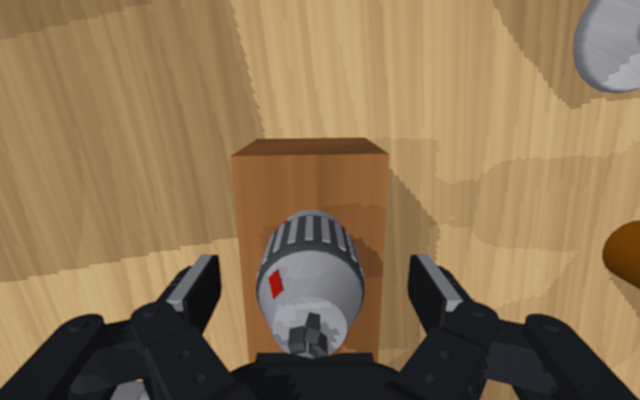

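>>> step_arm:
  increments:
    - [0,0,0,0,0,0,1]
    - [0,0,0,0,0,0,1]
    - [0,0,0,0,0,0,1]
    - [0,0,0,0,0,0,1]
    - [0,0,0,0,0,0,1]
    - [0,0,0,0,0,0,1]
    - [0,0,0,0,0,0,1]
  force: 80

```text
t: 4.58
eef_pos: [0.5476, 0.3313, 0.0974]
tool_rot: [-0.0, 0.744, 0.668, 0.0]
contact_force: [-2.5, -0.9, 6.4]
gripper_width: 0.497
```

```bash
python3 - <<'E'
from h import *
np.set_printoptions(precision=4,suppress=True)
r=snap('wrist','w4.png');o=bot.get_obs(); print(o['eef_pos'],o['tool_rot'],o['t'],o['contact_force'],o['torque'],o['gripper_width'])
E
```

```text
[0.5476 0.3313 0.0974] [-0.0003  0.7443  0.6679  0.0004] 4.6333 [-2.5497 -0.2345  6.5178] [-0.1818  0.4916 -0.0203] 0.4987221258952379
```

View pics/w4.png

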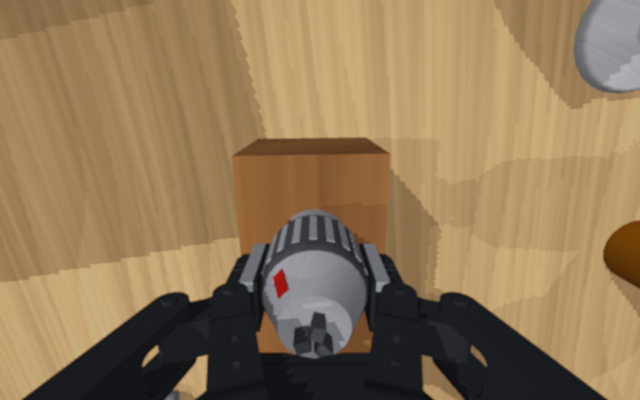

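>>> step_arm:
  increments:
    - [0,0,0.01,0,0,0,1]
    - [0,0,0.03,0,0,0,1]
    - [0,0,0.06,0,0,0,1]
    - [0,0,0.09,0,0,0,1]
    - [0,0,0.12,0,0,0,1]
    - [0,0,0.15,0,0,0,1]
    - [0,0,0.18,0,0,0,1]
    - [0,0,0.2,0,0,0,1]
    - [0,0,0.2,0,0,0,1]
    - [0,0,0.2,0,0,0,1]

```text
t: 5.47
eef_pos: [0.5474, 0.3307, 0.2963]
tool_rot: [-0.0, 0.744, 0.668, 0.0]
contact_force: [-0.1, 0.0, -8.4]
gripper_width: 0.496
```

```bash
python3 - <<'E'
from h import *
np.set_printoptions(precision=4,suppress=True)
r=snap('wrist','w5.png');o=bot.get_obs(); print(o['eef_pos'],o['tool_rot'],o['t'],o['contact_force'],o['torque'],o['gripper_width'])
s=snap('scene','s5.png');t=snap('top','t5.png')
# vice pose in top, scene
for th in ['vise','socket_mouth','slot_mid','chuck']:
    L=[]
    for c,R in (('scene',s),('top',t)):
        for q in bot.place_of(th,c)[:2]: print(th,c,np.array(q['location'])*[640,400],q['conf'])
a=cv2.imread('pics/s5.png'); cv2.imwrite('pics/s5c.png',cv2.resize(a[120:300,270:500],None,fx=3,fy=3,interpolation=cv2.INTER_CUBIC))
E
```

```text
[0.5465 0.3304 0.2946] [-0.0002  0.7443  0.6678 -0.0014] 5.5167 [-0.8086 -1.0383 -7.4985] [ 0.0096  0.0579 -0.0193] 0.49804250715606063
vise scene [310.208 242.72 ] 0.83
vise top [332.416 205.2  ] 0.72
socket_mouth scene [313.472 205.6  ] 0.57
socket_mouth top [333.376 196.32 ] 0.6
slot_mid scene [316.416 224.   ] 0.82
slot_mid top [331.072 202.88 ] 0.73
slot_mid top [436.8  210.68] 0.4
chuck scene [464.192 183.   ] 0.58
chuck top [136.832 182.8  ] 0.77
```

View pics/s5c.png

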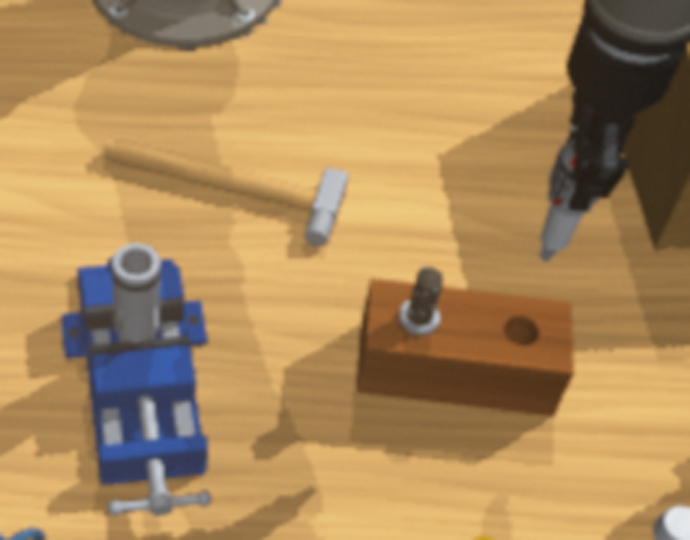

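>>> step_arm:
  increments:
    - [0,-0.03,0.01,0,0,2,1]
    - [0,-0.07,0.01,0,0,5,1]
    - [0,-0.11,0.01,0,0,8,1]
    - [0,-0.15,0.01,0,0,11,1]
    - [0,-0.19,0.01,0,0,13,1]
    - [0,-0.23,0.01,0,0,13,1]
    - [0,-0.27,0.01,0,0,13,1]
    - [-0.005,-0.31,0.01,0,0,13,1]
    - [-0.005,-0.35,0.01,0,0,13,1]
    - [-0.005,-0.38,0.01,0,0,13,1]

```text
t: 6.85
eef_pos: [0.5418, -0.0534, 0.3069]
tool_rot: [0.001, 0.665, 0.747, 0.0]
contact_force: [-0.3, -0.7, -6.3]
gripper_width: 0.496
```

>>> step_arm:
  increments:
    - [0,-0.01,0,0,0,0,1]
    - [0,-0.01,0,0,0,0,1]
    - [0,-0.01,0,0,0,0,1]
    - [0,-0.01,0,0,0,0,1]

```text
t: 7.18
eef_pos: [0.5427, -0.0576, 0.3063]
tool_rot: [-0.0, 0.663, 0.748, 0.0]
contact_force: [0.6, 1.2, -6.4]
gripper_width: 0.494
```

```bash
python3 - <<'E'
from h import *
np.set_printoptions(precision=4,suppress=True)
r=snap('wrist','w6.png');o=bot.get_obs(); print(o['eef_pos'],o['tool_rot'],o['q'],o['t'],o['contact_force'],o['torque'],o['gripper_width'])
for th,z in [('vise',0),('socket_mouth',.16),('slot_mid',.082)]:
    for q in bot.place_of(th,'wrist')[:2]:
        uv=np.array(q['location'])*[640,400]; print(th,uv,q['conf'],atz(r,uv,z))
print(r['extrinsics'])
a=cv2.imread('pics/w6.png'); cv2.imwrite('pics/w6c.png',a)
E
```

```text
[ 0.5428 -0.0572  0.3062] [-0.0003  0.663   0.7486  0.0003] [-0.5012  0.212   0.5859  1.8035 -0.1279  1.1637  0.2463] 7.2333 [ 0.2131  0.058  -5.5887] [ 0.0483 -0.0072 -0.0097] 0.4961587982137937
vise [317.376 137.   ] 0.9 [ 0.5443 -0.0307  0.    ]
socket_mouth [316.928 153.48 ] 0.91 [ 0.5419 -0.0289  0.16  ]
slot_mid [318.528 140.8  ] 0.57 [ 0.5442 -0.0264  0.082 ]
[[ 0.9927 -0.1151 -0.0363  0.5336]
 [ 0.1207  0.9497  0.2889  0.0154]
 [ 0.0012 -0.2912  0.9567  0.4482]
 [ 0.      0.      0.      1.    ]]
```

View pics/w6.png

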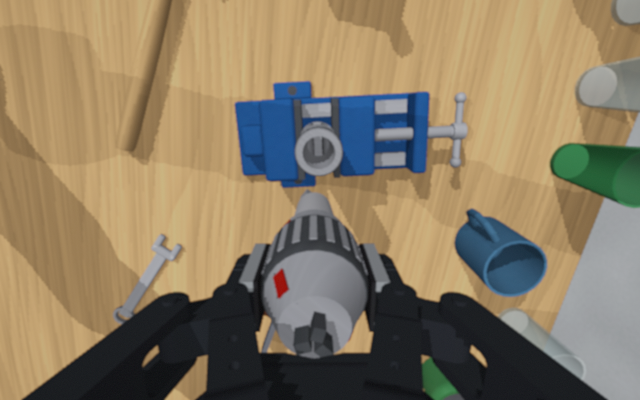

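```bash
python3 - <<'E'
from h import *
a=cv2.imread('pics/w6.png'); cv2.imwrite('pics/w6c.png',cv2.resize(a[70:220,230:480],None,fx=3.2,fy=3.2,interpolation=cv2.INTER_CUBIC))
E
```

```text
(no output)
```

View pics/w6c.png

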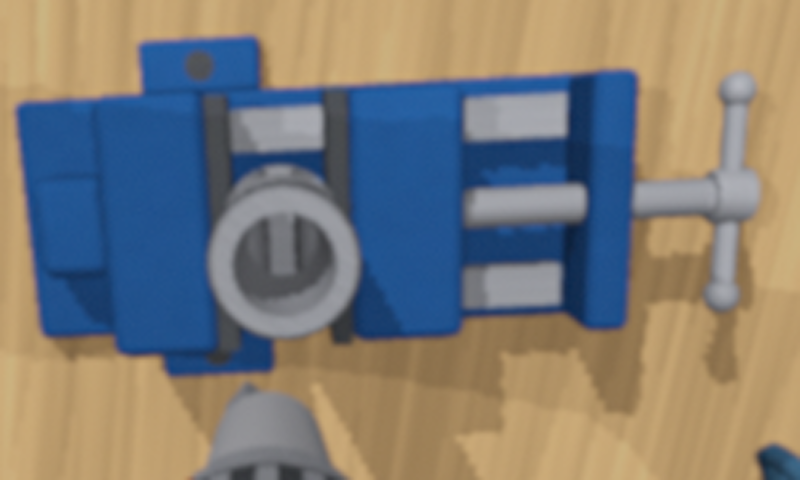

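```bash
python3 - <<'E'
from h import *
np.set_printoptions(precision=4,suppress=True)
import json
# need r of w6: same pose still
r=snap('wrist'); o=bot.get_obs(); print(o['eef_pos'])
f=lambda p:(230+p[0]/3.2,70+p[1]/3.2)
print(atz(r,f((284.5,260)),.16))
for a,b,z in [((470,206),(735,193),.04),((30,105),(635,73),.05),((365,337),(625,325),.05)]:
    d=atz(r,f(b),z)-atz(r,f(a),z); print(np.degrees(np.arctan2(d[1],d[0])))
# chuck dabs: where is dab now
s=snap('scene');t=snap('top')
print(proj(s,(.5425,-.029,.16)),proj(t,(.5425,-.029,.16)))
L={}
for c,R in (('scene',s),('top',t)):
    for q in bot.place_of('socket_mouth',c)[:2]: print(c,np.array(q['location'])*[640,400],q['conf'])
cv2.imwrite('pics/s7.png',cv2.resize(s['color'][170:270,260:380,::-1],None,fx=6,fy=6,interpolation=cv2.INTER_CUBIC))
cv2.imwrite('pics/t7.png',cv2.resize(t['color'][130:260,270:400,::-1],None,fx=4.5,fy=4.5,interpolation=cv2.INTER_CUBIC))
E
```

```text
[ 0.5427 -0.0579  0.3062]
[ 0.5433 -0.0269  0.16  ]
9.734766855562503
9.856461254210195
9.6603898683453
[314.8003 207.1246] [333.4298 194.7049]
scene [314.624 203.8  ] 0.57
```

View pics/s7.png

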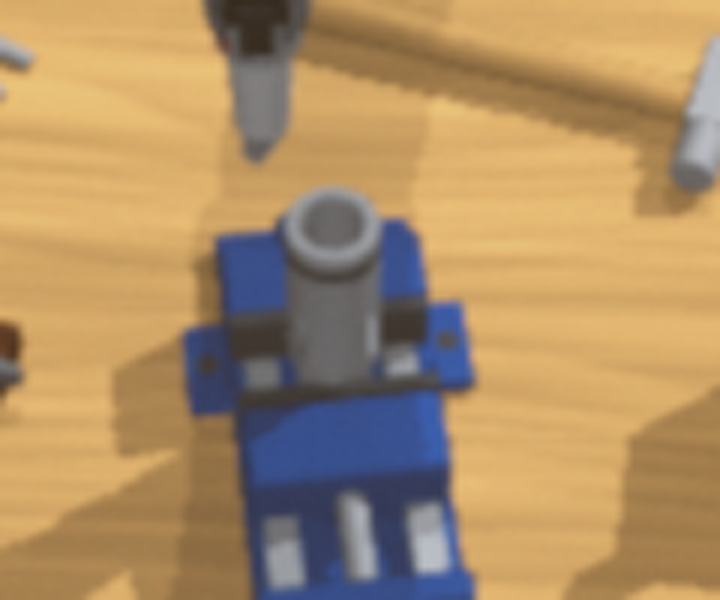

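View pics/t7.png

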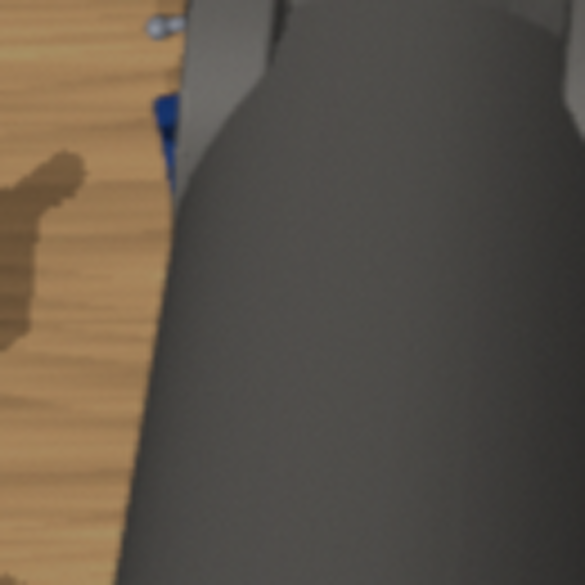

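```bash
python3 - <<'E'
from h import *
np.set_printoptions(precision=4,suppress=True)
r=snap('wrist'); s=snap('scene');t=snap('top'); o=bot.get_obs(); print(o['eef_pos'],o['t'])
for R,uv in ((r,(318.9,151.3)),(s,(315.2,208.3)),(t,(333.9,195.8))): print(atz(R,uv,.16))
print(tri([(r,(318.9,151.3)),(s,(315.2,208.3)),(t,(333.9,195.8))]))
# chuck shank tip in scene crop (258,157)/6
# expected tang end at TCP + (0,0,-0.0934)
p=o['eef_pos']; print('expected tang end px',proj(s,p+[0,0,-.0934]), 'seen',(260+258/6,170+153/6))
print('origin px wrist', proj(r,p-[0,0,.0114]))
E
```

```text
[ 0.5426 -0.059   0.3063] 7.7833
[ 0.5433 -0.0281  0.16  ]
[ 0.5463 -0.0277  0.16  ]
[ 0.5401 -0.03    0.16  ]
(array([ 0.5422, -0.029 ,  0.1538]), [np.float64(0.0012931568639104705), np.float64(0.001014864968879134), np.float64(0.001455092260781817)])
expected tang end px [303.0992 194.6987] seen (303.0, 195.5)
origin px wrist [314.174  247.9104]
```

>>> step_arm:
  increments:
    - [0,0.015,-0.01,0,0,0,1]
    - [0.0005,0.03,-0.03,0,0,0,1]
    - [0.0005,0.0305,-0.04,0,0,0,1]
    - [0.0005,0.0305,-0.04,0,0,0,1]
    - [0.0005,0.0305,-0.04,0,0,0,1]
    - [0.0005,0.0305,-0.04,0,0,0,1]

```text
t: 8.28
eef_pos: [0.5436, -0.0296, 0.2671]
tool_rot: [0.001, 0.664, 0.747, 0.0]
contact_force: [-0.2, 0.1, -5.7]
gripper_width: 0.494
```

```bash
python3 - <<'E'
from h import *
np.set_printoptions(precision=4,suppress=True)
s=snap('scene');r=snap('wrist'); o=bot.get_obs(); print(o['eef_pos'],o['t'],o['contact_force'])
A=cv2.resize(s['color'][150:240,270:360,::-1],None,fx=6,fy=6,interpolation=cv2.INTER_CUBIC)
cv2.imwrite('pics/s8.png',A)
print(proj(s,o['eef_pos']+[0,0,-.0934]))
E
```

```text
[ 0.5437 -0.0295  0.2674] 8.3833 [-0.5352  0.0922 -6.4669]
[314.5591 204.395 ]
```

View pics/s8.png

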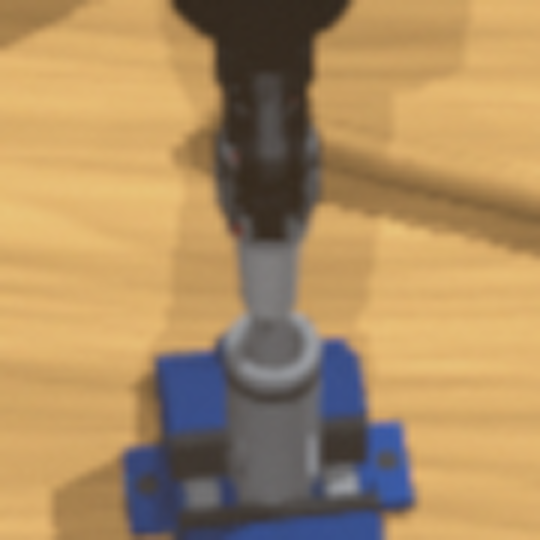

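>>> step_arm:
  increments:
    - [0,0,-0.015,0,0,0,1]
    - [0,0,-0.025,0,0,0,1]
    - [0,0,-0.035,0,0,0,1]
    - [0,0,-0.045,0,0,0,1]
    - [0,0,-0.045,0,0,0,1]
    - [0,0,-0.045,0,0,0,1]

```text
t: 8.88
eef_pos: [0.5428, -0.0286, 0.2208]
tool_rot: [-0.0, 0.664, 0.748, -0.001]
contact_force: [-0.3, 0.2, -6.2]
gripper_width: 0.497
```

```bash
python3 - <<'E'
from h import *
np.set_printoptions(precision=4,suppress=True)
o=bot.get_obs(); print(o['eef_pos'],o['t'],o['contact_force'],o['torque'])
E
```

```text
[ 0.5428 -0.0286  0.2208] 8.8833 [-0.3417  0.2167 -6.2044] [ 0.0079 -0.0466 -0.0133]
```

>>> step_arm:
  increments:
    - [0,0,-0.008,0,0,0,1]
    - [0,0,-0.014,0,0,0,1]
    - [0,0,-0.018,0,0,0,1]
    - [0,0,-0.02,0,0,0,1]
    - [0,0,-0.02,0,0,0,1]

```text
t: 9.3
eef_pos: [0.5429, -0.0285, 0.2008]
tool_rot: [-0.0, 0.664, 0.748, -0.0]
contact_force: [-0.1, 0.2, -6.4]
gripper_width: 0.498
```

>>> step_arm:
  increments:
    - [0,0,-0.002,0,0,0,1]
    - [0,0,-0.003,0,0,0,1]
    - [0,0,-0.003,0,0,0,1]

```text
t: 9.55
eef_pos: [0.543, -0.0285, 0.1982]
tool_rot: [-0.0, 0.664, 0.748, 0.0]
contact_force: [0.9, -1.0, -7.0]
gripper_width: 0.496
```

>>> step_arm:
  increments:
    - [0,0,-0.001,0,0,0,1]
    - [0,0,-0.002,0,0,0,1]
    - [0,0,-0.002,0,0,0,1]

```text
t: 9.8
eef_pos: [0.5439, -0.0286, 0.1974]
tool_rot: [0.001, 0.664, 0.748, 0.001]
contact_force: [-1.2, 0.4, 1.6]
gripper_width: 0.499
```

>>> step_arm:
  increments:
    - [0,0,0,0,0,-3,1]
    - [0,0,0,0,0,-6,1]
    - [0,0,0,0,0,-9,1]
    - [0,0,0,0,0,-12,1]
    - [0,0,0,0,0,-15,1]
    - [0,0,0,0,0,-18,1]

```text
t: 10.3
eef_pos: [0.5436, -0.0285, 0.1973]
tool_rot: [0.0, 0.774, 0.634, 0.001]
contact_force: [-1.9, 0.6, 3.1]
gripper_width: 0.494
```

>>> step_arm:
  increments:
    - [0,0,0,0,0,-3,1]
    - [0,0,0,0,0,-6,1]
    - [0,0,0,0,0,-9,1]
    - [0,0,0,0,0,-12,1]
    - [0,0,0,0,0,-15,1]
    - [0,0,0,0,0,-15,1]

```text
t: 10.8
eef_pos: [0.5433, -0.0284, 0.197]
tool_rot: [0.0, 0.849, 0.528, 0.0]
contact_force: [-2.3, 0.5, 4.0]
gripper_width: 0.494
```

>>> step_arm:
  increments:
    - [0,0,0,0,0,-3,1]
    - [0,0,0,0,0,-6,1]
    - [0,0,0,0,0,-9,1]
    - [0,0,0,0,0,-12,1]
    - [0,0,0,0,0,-12,1]

```text
t: 11.22
eef_pos: [0.5427, -0.0284, 0.1958]
tool_rot: [-0.0, 0.9, 0.437, -0.0]
contact_force: [-0.6, 0.4, -6.6]
gripper_width: 0.494
```

```bash
python3 - <<'E'
from h import *
np.set_printoptions(precision=4,suppress=True)
r=snap('wrist','w9.png');o=bot.get_obs(); print(o['eef_pos'],o['t'],o['contact_force'],o['torque'],o['q'])
E
```

```text
[ 0.5428 -0.0284  0.1958] 11.2667 [-0.3182 -0.1692 -6.2201] [ 0.0154  0.0342 -0.0614] [-0.6334  0.3618  0.7189  1.9438 -0.2921  0.9416 -0.4365]
```

View pics/w9.png

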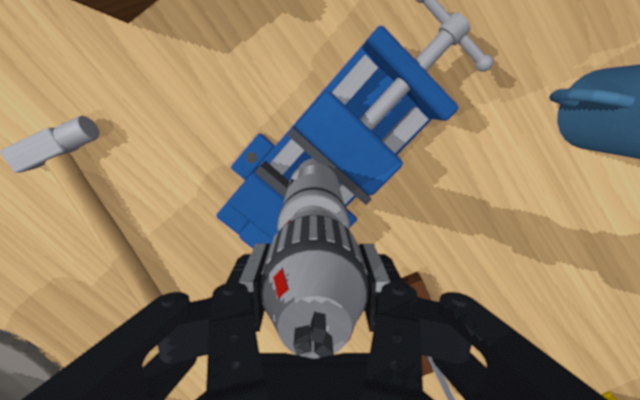

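>>> step_arm:
  increments:
    - [0,0,-0.003,0,0,0,1]
    - [0,0,-0.005,0,0,0,1]
    - [0,0,-0.005,0,0,0,1]
    - [0,0,-0.005,0,0,0,1]

```text
t: 11.6
eef_pos: [0.5426, -0.0285, 0.1908]
tool_rot: [-0.0, 0.899, 0.437, -0.0]
contact_force: [-1.0, 0.9, -6.9]
gripper_width: 0.495
```

>>> step_arm:
  increments:
    - [0,0,-0.002,0,0,0,1]
    - [0,0,-0.004,0,0,0,1]
    - [0,0,-0.004,0,0,0,1]

```text
t: 11.85
eef_pos: [0.5426, -0.0285, 0.187]
tool_rot: [-0.0, 0.9, 0.437, -0.0]
contact_force: [-2.9, 1.3, -4.1]
gripper_width: 0.492
```

>>> step_arm:
  increments:
    - [0,0,-0.001,0,0,0,1]
    - [0,0,-0.002,0,0,0,1]
    - [0,0,-0.002,0,0,0,1]

```text
t: 12.1
eef_pos: [0.5427, -0.0284, 0.186]
tool_rot: [-0.001, 0.9, 0.437, -0.0]
contact_force: [-6.6, 1.7, 4.9]
gripper_width: 0.495
```

>>> step_arm:
  increments:
    - [-0.001,0.0003,0,0,0,0,1]
    - [-0.001,0.0003,-0.0005,0,0,0,1]
    - [-0.001,0.0003,-0.0005,0,0,0,1]

```text
t: 12.35
eef_pos: [0.5426, -0.0284, 0.1859]
tool_rot: [-0.0, 0.9, 0.437, 0.001]
contact_force: [-5.7, 1.9, 7.3]
gripper_width: 0.496
```

```bash
python3 - <<'E'
from h import *
np.set_printoptions(precision=4,suppress=True)
for i in range(3):
    o=bot.get_obs(); print(o['eef_pos'],o['t'],o['contact_force'],o['torque']); snap('wrist')
E
```

```text
[ 0.5426 -0.0284  0.1859] 12.35 [-5.7489  1.8766  7.2992] [0.1929 1.3076 0.0281]
[ 0.5426 -0.0284  0.1859] 12.4 [-5.8625  0.3589  7.3179] [0.2164 1.3547 0.0054]
[ 0.5426 -0.0284  0.1859] 12.45 [-5.334   0.2117  6.6391] [0.2205 1.3473 0.096 ]
```

>>> step_arm:
  increments:
    - [-0.001,0,0,0,0,0,1]
    - [-0.002,0,0,0,0,0,1]
    - [-0.002,0,0,0,0,0,1]

```text
t: 12.75
eef_pos: [0.5422, -0.0284, 0.1859]
tool_rot: [0.001, 0.9, 0.437, 0.002]
contact_force: [2.3, 0.3, 2.9]
gripper_width: 0.495
```

```bash
python3 - <<'E'
from h import *
np.set_printoptions(precision=4,suppress=True)
for i in range(2):
    o=bot.get_obs(); print(o['eef_pos'],o['t'],o['contact_force'],o['torque']); snap('wrist')
E
```

```text
[ 0.5422 -0.0284  0.1859] 12.75 [2.3148 0.3267 2.921 ] [-0.0014 -0.5114  0.0104]
[ 0.5422 -0.0284  0.1859] 12.8 [ 2.1545 -0.289   3.969 ] [-0.0213 -0.626  -0.0145]
```

>>> step_arm:
  increments:
    - [0.0006,0,-0.0005,0,0,0,1]
    - [0.0006,0,-0.001,0,0,0,1]
    - [0.0006,0,-0.0015,0,0,0,1]
    - [0.0006,0,-0.0015,0,0,0,1]

```text
t: 13.18
eef_pos: [0.5423, -0.0284, 0.1851]
tool_rot: [0.0, 0.9, 0.437, 0.002]
contact_force: [-1.2, -0.0, 14.0]
gripper_width: 0.494
```

```bash
python3 - <<'E'
from h import *
np.set_printoptions(precision=4,suppress=True)
for i in range(2):
    o=bot.get_obs(); print(o['eef_pos'],o['t'],o['contact_force'],o['torque']); snap('wrist')
E
```

```text
[ 0.5423 -0.0284  0.1851] 13.1833 [-1.157  -0.0191 14.0466] [ 0.1227  0.2273 -0.0696]
[ 0.5423 -0.0284  0.185 ] 13.2333 [-1.4963  0.5577 13.3118] [ 0.0684  0.2172 -0.0076]
```

>>> step_arm:
  increments:
    - [0,0,-0.0003,0,0,0,1]
    - [0,0,-0.0006,0,0,0,1]
    - [0,0,-0.0006,0,0,0,1]
    - [0,0,-0.0006,0,0,0,1]
    - [0,0,-0.0006,0,0,0,1]

```text
t: 13.7
eef_pos: [0.5424, -0.0284, 0.1849]
tool_rot: [0.0, 0.9, 0.437, 0.002]
contact_force: [-1.8, 0.6, 18.7]
gripper_width: 0.491
```

```bash
python3 - <<'E'
from h import *
np.set_printoptions(precision=4,suppress=True)
for i in range(4):
    o=bot.get_obs(); print(o['eef_pos'],o['t'],o['contact_force'],o['torque']); snap('wrist')
E
```

```text
[ 0.5424 -0.0284  0.1849] 13.7 [-1.7958  0.598  18.6687] [0.2198 0.6065 0.0044]
[ 0.5424 -0.0284  0.1849] 13.75 [-3.4248 -0.1255 18.3252] [0.1967 0.5247 0.0076]
[ 0.5423 -0.0284  0.1848] 13.8 [-3.0628  0.8401 17.9843] [0.1435 0.5469 0.0065]
[ 0.5424 -0.0284  0.1849] 13.85 [-2.476   1.4672 17.6765] [0.1972 0.5514 0.0235]
```

>>> step_arm:
  increments:
    - [0,0,0.001,0,0,0,1]
    - [0,0,0.0022,0,0,0,1]
    - [0,0,0.0022,0,0,0,1]

```text
t: 14.15
eef_pos: [0.5421, -0.0284, 0.1851]
tool_rot: [0.001, 0.9, 0.437, 0.001]
contact_force: [5.5, -0.9, -2.3]
gripper_width: 0.493
```

>>> step_arm:
  increments:
    - [0,0,0,0,0,0,-1]
    - [0,0,0,0,0,0,-1]
    - [0,0,0,0,0,0,-1]
    - [0,0,0,0,0,0,-1]
    - [0,0,0,0,0,0,-1]
    - [0,0,0,0,0,0,-1]

```text
t: 14.65
eef_pos: [0.5405, -0.0283, 0.1848]
tool_rot: [-0.0, 0.9, 0.437, -0.0]
contact_force: [-0.7, -0.1, 1.1]
gripper_width: 1.002
```

>>> step_arm:
  increments:
    - [0,0,0.02,0,0,0,-1]
    - [0,0,0.05,0,0,0,-1]
    - [0,0,0.08,0,0,0,-1]
    - [0,0,0.11,0,0,0,-1]
    - [0,0,0.13,0,0,0,-1]
    - [0,-0.03,0.13,0,0,7,-1]
    - [0,-0.07,0.13,0,0,14,-1]
    - [0,-0.11,0.13,0,0,21,-1]
    - [0,-0.15,0.13,0,0,26,-1]
    - [-0.01,-0.18,0.13,0,0,26,-1]

```text
t: 15.48
eef_pos: [0.5316, -0.2092, 0.315]
tool_rot: [0.0, 0.776, 0.631, 0.0]
contact_force: [0.9, 0.1, -0.3]
gripper_width: 1.0
```

>>> step_arm:
  increments:
    - [0,-0.04,-0.02,0,0,0,-1]
    - [-0.01,-0.08,-0.04,0,0,0,-1]
    - [-0.02,-0.11,-0.06,0,0,0,-1]
    - [-0.02,-0.12,-0.08,0,0,0,-1]
    - [-0.02,-0.12,-0.1,0,0,0,-1]
    - [-0.02,-0.12,-0.1,0,0,0,-1]

```text
t: 15.98
eef_pos: [0.5079, -0.328, 0.211]
tool_rot: [-0.003, 0.779, 0.627, -0.002]
contact_force: [-1.1, 0.6, -0.6]
gripper_width: 1.002
```

```bash
python3 - <<'E'
from h import *
np.set_printoptions(precision=4,suppress=True)
r=snap('wrist','w10.png');s=snap('scene','s10.png');t=snap('top','t10.png')
o=bot.get_obs(); print(o['eef_pos'],o['tool_rot'],o['t'],o['contact_force'],o['q'])
for th,z in [('drift',.012),('drift_tip',.018),('drift_grip',.027),('drift_nose',.018)]:
    for c,R in (('wrist',r),('scene',s),('top',t)):
        for q in bot.place_of(th,c)[:1]:
            uv=np.array(q['location'])*[640,400]; print(th,c,uv,round(q['conf'],2),atz(R,uv,z))
E
```

```text
[ 0.5113 -0.3279  0.2157] [0.0002 0.7779 0.6283 0.0002] 16.1333 [0.1932 0.0073 0.5164] [-0.0725  0.4601  0.7345  1.7771 -0.3527  1.0397  0.5799]
drift wrist [315.2 122.8] 0.64 [ 0.5193 -0.2768  0.012 ]
drift scene [233.6  226.92] 0.58 [ 0.5197 -0.2739  0.012 ]
drift top [438.208 211.92 ] 0.79 [ 0.521  -0.2835  0.012 ]
drift_tip wrist [316.8   17.32] 0.75 [ 0.5413 -0.1829  0.018 ]
drift_tip scene [265.024 230.68 ] 0.73 [ 0.5323 -0.1778  0.018 ]
drift_tip top [397.696 206.8  ] 0.61 [ 0.534  -0.1849  0.018 ]
drift_grip wrist [317.376 189.6  ] 0.72 [ 0.5072 -0.3437  0.027 ]
drift_grip scene [211.904 220.4  ] 0.79 [ 0.5096 -0.338   0.027 ]
drift_grip top [467.776 216.68 ] 0.89 [ 0.507  -0.3492  0.027 ]
drift_nose wrist [318.272  49.48 ] 0.64 [ 0.5368 -0.2101  0.018 ]
drift_nose scene [251.392 231.68 ] 0.91 [ 0.5378 -0.2175  0.018 ]
drift_nose top [411.2 204.2] 0.95 [ 0.5399 -0.2178  0.018 ]
```

View pics/w10.png

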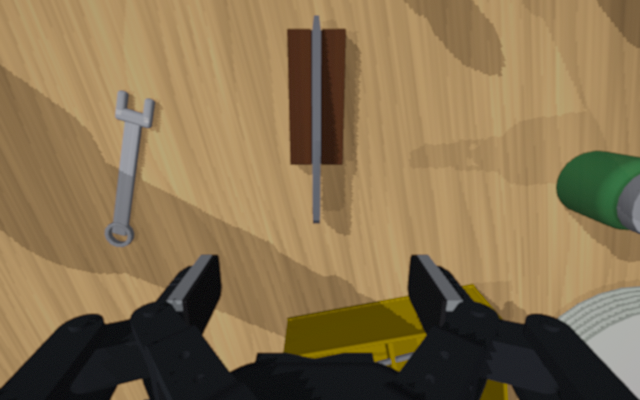

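View pics/s10.png

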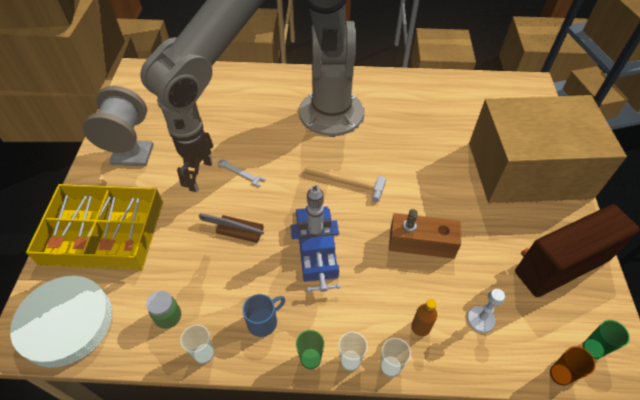

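```bash
python3 - <<'E'
from h import *
np.set_printoptions(precision=4,suppress=True)
r=snap('wrist');s=snap('scene');t=snap('top');o=bot.get_obs(); print(o['eef_pos'],o['tool_rot'])
tip=atz(r,(317,17),.024); hd=atz(r,(316.7,220),.042); d=tip-hd; print('tip',tip,'head',hd,np.linalg.norm(d),np.degrees(np.arctan2(d[1],d[0])))
print('grip',hd+d/np.linalg.norm(d)*.035)
for p in ((285,318),(500,288)): print('tray',atz(r,p,.03))
c=r['color'][0:240,270:370,::-1]; cv2.imwrite('pics/w11.png',cv2.resize(c,None,fx=2.5,fy=2.5,interpolation=cv2.INTER_CUBIC))
c=t['color'][185:230,385:490,::-1]; cv2.imwrite('pics/t11.png',cv2.resize(c,None,fx=7,fy=7,interpolation=cv2.INTER_CUBIC))
for th in ['chuck']:
    for c,R in (('scene',s),('top',t)):
        for q in bot.place_of(th,c)[:1]:
            uv=np.array(q['location'])*[640,400]; print(th,c,uv,q['conf'],atz(R,uv,.174))
E
```

```text
[ 0.5106 -0.3283  0.2149] [-0.      0.7783  0.6279 -0.    ]
tip [ 0.545  -0.1837  0.024 ] head [ 0.5041 -0.3736  0.042 ] 0.1951257256931564 77.84698543831448
grip [ 0.5114 -0.3396  0.0388]
tray [ 0.4395 -0.4935  0.03  ]
tray [ 0.6952 -0.5065  0.03  ]
chuck scene [315.712 203.4  ] 0.6 [ 0.5403 -0.0266  0.174 ]
chuck top [333.376 194.32 ] 0.85 [ 0.541  -0.0289  0.174 ]
```

View pics/w11.png

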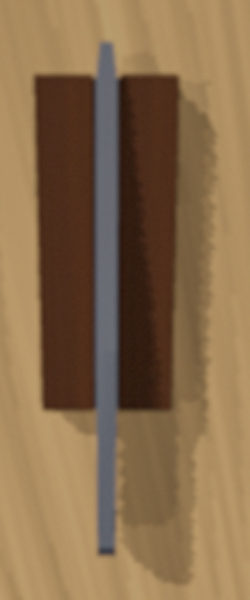

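View pics/t11.png

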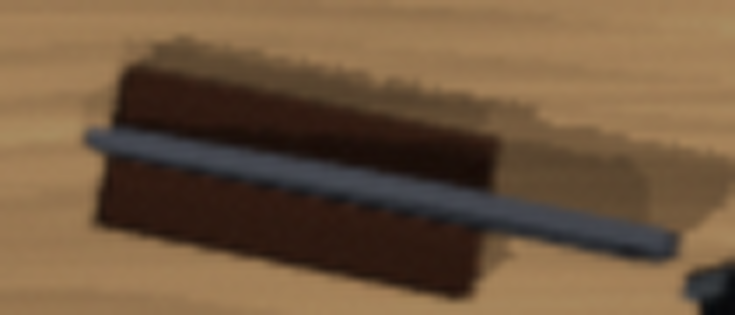

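>>> step_arm:
  increments:
    - [0,-0.015,-0.02,0,0,0,-1]
    - [0,-0.015,-0.05,0,0,0,-1]
    - [0,-0.015,-0.085,0,0,0,-1]
    - [0,-0.015,-0.12,0,0,0,-1]
    - [0,-0.015,-0.145,0,0,0,-1]
    - [0,-0.015,-0.16,0,0,0,-1]
    - [0,-0.015,-0.16,0,0,0,-1]
    - [0,-0.015,-0.16,0,0,0,-1]

```text
t: 17.65
eef_pos: [0.5103, -0.3433, 0.0545]
tool_rot: [-0.001, 0.778, 0.628, -0.0]
contact_force: [-0.6, -0.1, 0.5]
gripper_width: 1.0
```

```bash
python3 - <<'E'
from h import *
np.set_printoptions(precision=4,suppress=True)
r=snap('wrist','w12.png');o=bot.get_obs(); print(o['eef_pos'],o['tool_rot'],o['t'],o['contact_force'])
hd=atz(r,(316.7,220),.042)
E
```

```text
[ 0.511  -0.3438  0.0557] [0.0005 0.7783 0.6278 0.    ] 17.7 [ 0.4497  0.0971 -0.0724]
```

View pics/w12.png

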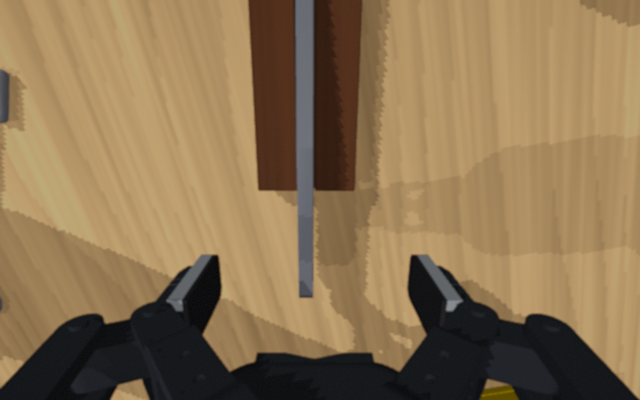

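```bash
python3 - <<'E'
from h import *
np.set_printoptions(precision=4,suppress=True)
r=snap('wrist');o=bot.get_obs(); p=o['eef_pos']; print(p, proj(r,[p[0],p[1],.042]),proj(r,p))
hd=atz(r,(305.5,292),.042); a=atz(r,(305,60),.042); d=a-hd;d/=np.linalg.norm(d); print(hd,np.degrees(np.arctan2(d[1],d[0])))
print('grip',hd+.035*d, np.array([p[0],p[1],.042])-hd-.035*d)
E
```

```text
[ 0.5114 -0.344   0.0563] [314.6382 245.8511] [314.7388 258.4589]
[ 0.5005 -0.3706  0.042 ] 77.47948100229029
grip [ 0.5081 -0.3364  0.042 ] [ 0.0033 -0.0076 -0.    ]
```

>>> step_arm:
  increments:
    - [-0.002,0.004,-0.005,0,0,0,-1]
    - [-0.0035,0.006,-0.02,0,0,0,-1]
    - [-0.0035,0.006,-0.034,0,0,0,-1]
    - [-0.0035,0.006,-0.044,0,0,0,-1]
    - [-0.0035,0.006,-0.044,0,0,0,-1]
    - [-0.0035,0.006,-0.044,0,0,0,-1]

```text
t: 18.25
eef_pos: [0.5068, -0.3372, 0.0105]
tool_rot: [-0.0, 0.778, 0.628, -0.0]
contact_force: [-0.9, -0.2, 0.1]
gripper_width: 0.997
```

```bash
python3 - <<'E'
from h import *
np.set_printoptions(precision=4,suppress=True)
r=snap('wrist','w13.png');o=bot.get_obs(); p=o['eef_pos']; print(o['eef_pos'],o['tool_rot'],o['t'],o['contact_force'])
print(proj(r,[p[0],p[1],.042]))
E
```

```text
[ 0.5072 -0.3376  0.011 ] [ 0.0001  0.7783  0.6278 -0.0001] 18.3 [-0.548  -0.0177  1.1153]
[314.775  295.4612]
```

View pics/w13.png

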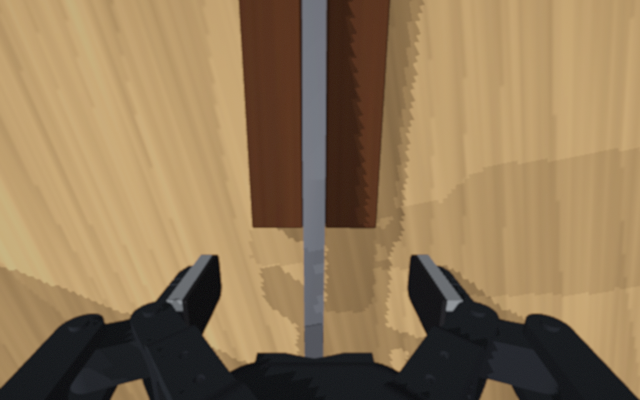

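Centred now (drift column ≈314). Close firmly.

>>> step_arm:
  increments:
    - [0,0,0,0,0,0,1]
    - [0,0,0,0,0,0,1]
    - [0,0,0,0,0,0,1]
    - [0,0,0,0,0,0,1]
    - [0,0,0,0,0,0,1]
    - [0,0,0,0,0,0,1]
    - [0,0,0,0,0,0,1]
    - [0,0,0,0,0,0,1]
    - [0,0,0,0,0,0,1]
  force: 110

```text
t: 19.05
eef_pos: [0.5072, -0.3372, 0.0112]
tool_rot: [-0.0, 0.778, 0.628, 0.0]
contact_force: [-1.0, 0.6, 3.9]
gripper_width: 0.073
```

```bash
python3 - <<'E'
from h import *
np.set_printoptions(precision=4,suppress=True)
r=snap('wrist','w14.png');o=bot.get_obs(); p=o['eef_pos']; print(o['eef_pos'],o['tool_rot'],o['t'],o['contact_force'],o['torque'],o['gripper_width'])
E
```

```text
[ 0.5072 -0.3372  0.0112] [-0.      0.7783  0.628   0.0001] 19.1 [-1.8476  1.4137  5.4833] [0.314  0.1969 0.0296] 0.07808173741478239
```

View pics/w14.png

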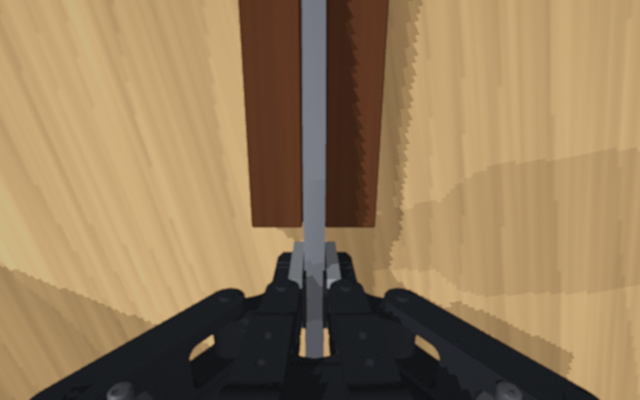

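>>> step_arm:
  increments:
    - [0,0,0.01,0,0,0,1]
    - [0,0,0.03,0,0,0,1]
    - [0,0,0.055,0,0,0,1]
    - [0,0,0.07,0,0,0,1]
    - [0.01,0.0,0.07,0,0,5,1]
    - [0.025,0.01,0.07,0,0,10,1]
    - [0.04,0.03,0.07,0,0,16,1]
    - [0.055,0.05,0.07,0,0,22,1]
    - [0.07,0.07,0.07,0,0,22,1]
    - [0.07,0.07,0.07,0,0,22,1]

```text
t: 19.93
eef_pos: [0.5813, -0.2607, 0.0806]
tool_rot: [-0.001, 0.641, 0.767, 0.002]
contact_force: [-0.1, 1.9, -2.6]
gripper_width: 0.075
```

>>> step_arm:
  increments:
    - [0,0.015,0,0,0,0,1]
    - [0,0.025,0,0,0,0,1]
    - [0,0.025,0,0,0,0,1]
    - [0,0.025,0,0,0,0,1]

```text
t: 20.27
eef_pos: [0.577, -0.2417, 0.0809]
tool_rot: [-0.0, 0.644, 0.765, -0.0]
contact_force: [0.5, 0.3, -2.8]
gripper_width: 0.076
```

```bash
python3 - <<'E'
from h import *
np.set_printoptions(precision=4,suppress=True)
r=snap('wrist','w15.png');s=snap('scene','s15.png');t=snap('top','t15.png')
o=bot.get_obs(); p=o['eef_pos']; w=o['tool_rot']; print(p,w,2*np.degrees(np.arctan2(w[2],w[1])),o['t'],o['contact_force'],o['torque'],o['gripper_width'])
for c,R in (('wrist',r),('scene',s),('top',t)):
  for th in ['drift_tip','slot_mid','drift_grip']:
    for q in bot.place_of(th,c)[:1]:
        print(th,c,np.array(q['location'])*[640,400],q['conf'])
cv2.imwrite('pics/s15c.png',cv2.resize(s['color'][150:270,210:350,::-1],None,fx=5,fy=5,interpolation=cv2.INTER_CUBIC))
E
```

```text
[ 0.5768 -0.2434  0.0811] [ 0.0003  0.6446  0.7645 -0.0003] 99.72152197541348 20.4167 [-0.2861 -0.3408 -3.2433] [-0.1088 -0.0454  0.0389] 0.07446350001241539
drift_grip wrist [313.92 285.6 ] 0.57
drift_tip scene [294.08 224.2 ] 0.97
slot_mid scene [316.096 222.2  ] 0.6
drift_grip scene [237.568 228.52 ] 0.88
drift_tip top [356.608 198.32 ] 0.51
slot_mid top [331.392 202.4  ] 0.8
```

View pics/w15.png

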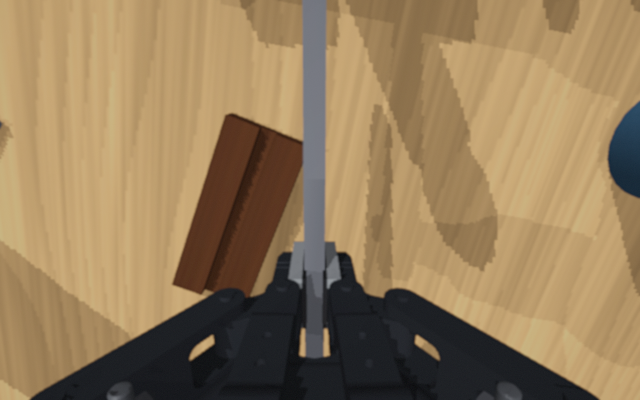

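View pics/s15c.png

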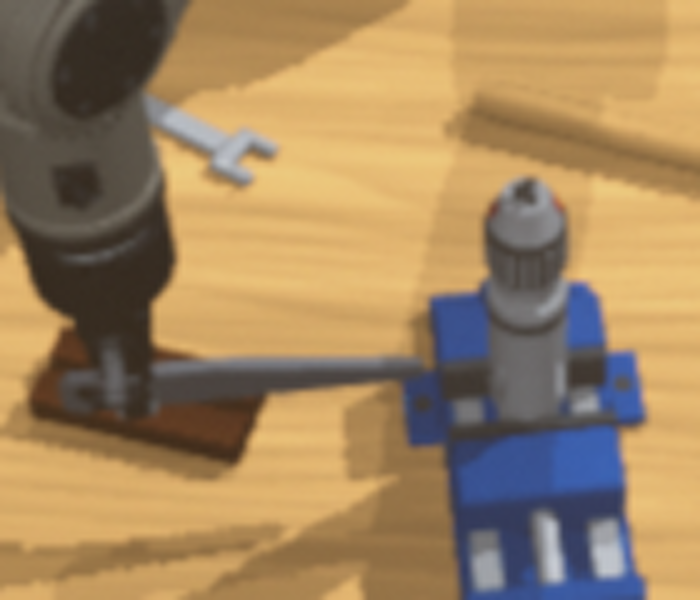

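```bash
python3 - <<'E'
from h import *
np.set_printoptions(precision=4,suppress=True)
s=snap('scene');t=snap('top');o=bot.get_obs(); p=o['eef_pos']; print(p)
u=np.array([-.169,.9856,0])
for L in (.155,.16,.165,.17):
    P=p+u*L; P[2]=p[2]+.0008+.012; print(L,proj(s,P),proj(t,P))
X=np.array([.5425,-.0285,.16]); print(proj(s,X),proj(t,X))
for x,y,sc in ((425,368,5),): pass
cv2.imwrite('pics/t15c.png',cv2.resize(t['color'][170:230,320:440,::-1],None,fx=6,fy=6,interpolation=cv2.INTER_CUBIC))
cv2.imwrite('pics/s16c.png',cv2.resize(s['color'][190:250,270:350,::-1],None,fx=9,fy=9,interpolation=cv2.INTER_CUBIC))
E
```

```text
[ 0.5772 -0.2422  0.0809]
0.155 [293.2254 222.6888] [360.1434 195.4147]
0.16 [295.0096 222.5107] [357.971  195.8102]
0.165 [296.7928 222.3327] [355.7986 196.2058]
0.17 [298.5748 222.1548] [353.6264 196.6013]
[314.9861 207.132 ] [333.1926 194.7079]
```

View pics/t15c.png

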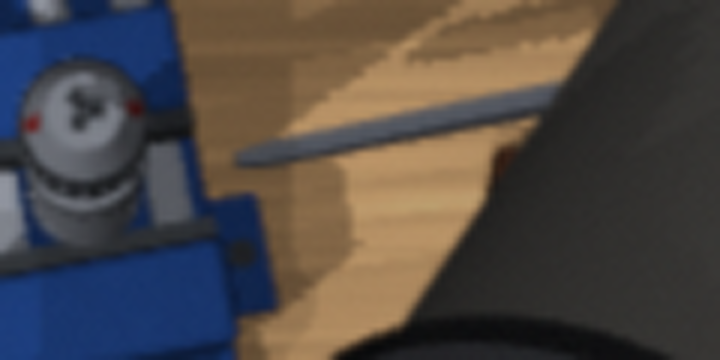

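View pics/s16c.png

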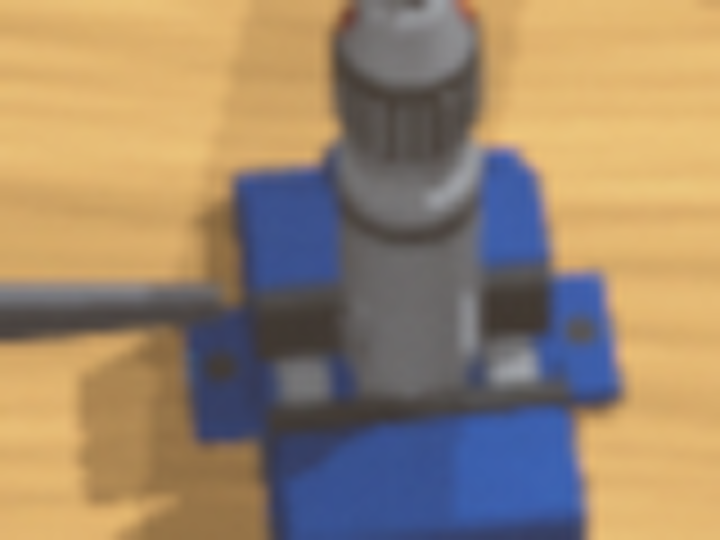

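>>> step_arm:
  increments:
    - [0.0025,0,-0.004,0,0,0,1]
    - [0.0005,0.012,-0.007,0,0,0,1]
    - [-0.0025,0.03,-0.007,0,0,0,1]
    - [-0.0025,0.03,-0.007,0,0,0,1]
    - [-0.0025,0.03,-0.007,0,0,0,1]
    - [-0.0025,0.03,-0.007,0,0,0,1]

```text
t: 21.47
eef_pos: [0.5747, -0.2119, 0.0738]
tool_rot: [0.0, 0.644, 0.765, -0.0]
contact_force: [-1.0, -0.0, -2.0]
gripper_width: 0.075
```

```bash
cat > chk.py <<'E'
from h import *
import sys
np.set_printoptions(precision=4,suppress=True)
n=sys.argv[1]
s=snap('scene');t=snap('top');o=bot.get_obs(); p=o['eef_pos']; w=o['tool_rot']
u=np.array([-.169,.9856,0]); v=np.array([.9856,.169,0]); A=np.array([.5425,-.0285,0])
print(p,'ang',2*np.degrees(np.arctan2(w[2],w[1])),'t',o['t'],'F',o['contact_force'],'T',o['torque'],'g',o['gripper_width'])
print('tip past axis(L158) mm',1000*((p-A)@u+.158),'lat err mm',1000*((p-A)@v),'F along',o['contact_force']@u,'F lat',o['contact_force']@v)
a=cv2.resize(t['color'][170:230,310:380,::-1],None,fx=7,fy=7,interpolation=cv2.INTER_CUBIC)
b=cv2.resize(s['color'][175:255,270:350,::-1],None,fx=5.25,fy=5.25,interpolation=cv2.INTER_CUBIC)
h=420; cv2.imwrite('pics/'+n, cv2.resize(np.hstack([a,b]),None,fx=.85,fy=.85))
E
python3 chk.py c1.png
```

```text
[ 0.5747 -0.2128  0.074 ] ang 99.76317676926541 t 21.5667 F [-0.7914 -0.6196 -2.163 ] T [-0.1411 -0.0663  0.0258] g 0.0749293098486245
tip past axis(L158) mm -29.105374704138793 lat err mm 0.586935342276439 F along -0.47687714387496005 F lat -0.8847554558954419
```

View pics/c1.png

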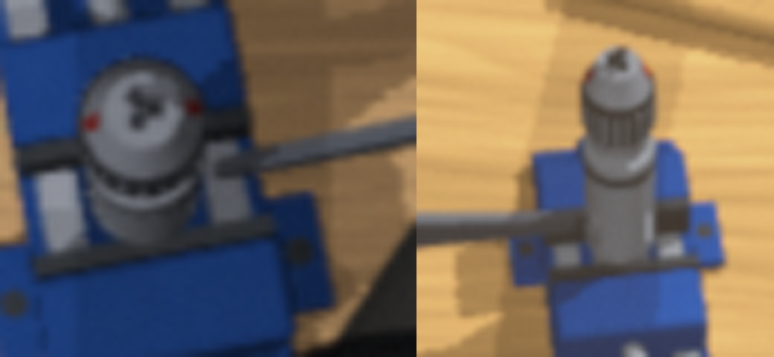

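>>> step_arm:
  increments:
    - [-0.0008,0.005,0,0,0,0,1]
    - [-0.0017,0.01,0,0,0,0,1]
    - [-0.0025,0.015,0,0,0,0,1]
    - [-0.0034,0.02,0,0,0,0,1]
    - [-0.0034,0.02,0,0,0,0,1]

```text
t: 21.98
eef_pos: [0.5712, -0.1903, 0.0737]
tool_rot: [-0.001, 0.643, 0.765, 0.0]
contact_force: [-0.3, -0.0, -3.2]
gripper_width: 0.077
```

```bash
python3 chk.py c2.png
```

```text
[ 0.5714 -0.1917  0.074 ] ang 99.84278266833276 t 22.0833 F [-0.9823  0.1699 -3.459 ] T [-0.0776 -0.0088  0.0211] g 0.07619284353840464
tip past axis(L158) mm -7.773402640879279 lat err mm 0.8654025837349194 F along 0.333423406712556 F lat -0.9394514512376998
```

View pics/c2.png

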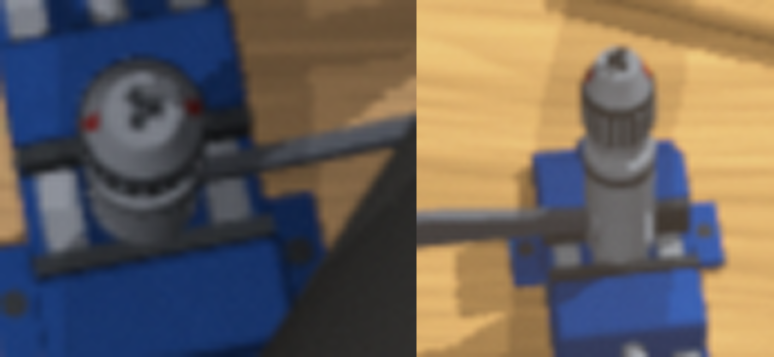

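>>> step_arm:
  increments:
    - [-0.0012,0.005,0,0,0,0,1]
    - [-0.0021,0.01,0,0,0,0,1]
    - [-0.003,0.015,0,0,0,0,1]
    - [-0.0039,0.02,0,0,0,0,1]
    - [-0.0039,0.02,0,0,0,0,1]

```text
t: 22.5
eef_pos: [0.5673, -0.1704, 0.0737]
tool_rot: [-0.001, 0.644, 0.765, 0.0]
contact_force: [-0.7, 0.8, -2.7]
gripper_width: 0.076
```

>>> step_arm:
  increments:
    - [-0.0008,0.005,0,0,0,0,1]
    - [-0.0017,0.01,0,0,0,0,1]
    - [-0.0025,0.015,0,0,0,0,1]
    - [-0.0025,0.015,0,0,0,0,1]

```text
t: 22.83
eef_pos: [0.5646, -0.1559, 0.0735]
tool_rot: [-0.0, 0.644, 0.765, -0.0]
contact_force: [-0.6, 0.2, -6.1]
gripper_width: 0.079
```

```bash
python3 chk.py c3.png
```

```text
[ 0.5646 -0.1567  0.0736] ang 99.8361020909583 t 22.9333 F [-0.062   0.8614 -4.9289] T [-0.3095 -0.0686  0.0088] g 0.0733249664198224
tip past axis(L158) mm 27.900510066286827 lat err mm 0.15010570827183173 F along 0.8594573290801049 F lat 0.08443049879020664
```

View pics/c3.png

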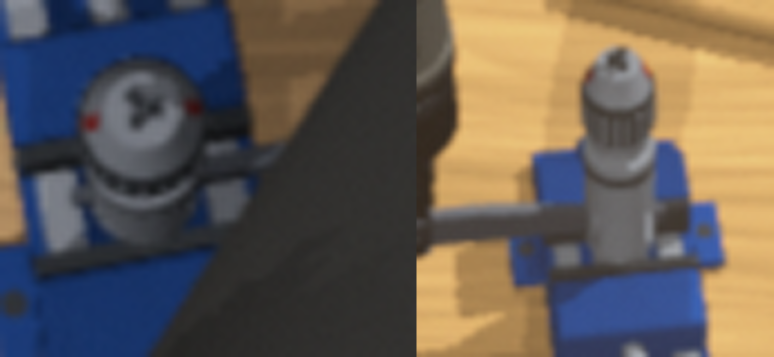

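>>> step_arm:
  increments:
    - [-0.0003,0.002,-0.0015,0,0,0,1]
    - [-0.0008,0.005,-0.002,0,0,0,1]
    - [-0.0013,0.008,-0.002,0,0,0,1]
    - [-0.0017,0.01,-0.002,0,0,0,1]
    - [-0.0017,0.01,-0.002,0,0,0,1]

```text
t: 23.35
eef_pos: [0.5631, -0.1466, 0.0718]
tool_rot: [-0.0, 0.644, 0.765, 0.0]
contact_force: [-0.0, 1.6, -4.5]
gripper_width: 0.078
```

```bash
python3 chk.py c4.png
```

```text
[ 0.5631 -0.1469  0.0718] ang 99.81384019283048 t 23.45 F [ 1.248   0.5407 -4.4757] T [-0.2427 -0.0342  0.0161] g 0.0757309329512283
tip past axis(L158) mm 37.79670433193448 lat err mm 0.26899434890569646 F along 0.3220296852192244 F lat 1.3213742954813905
```

>>> step_arm:
  increments:
    - [-0.0005,0.003,0,0,0,0,1]
    - [-0.001,0.006,0,0,0,0,1]
    - [-0.0014,0.008,0,0,0,0,1]
    - [-0.0017,0.01,0,0,0,0,1]
    - [-0.0017,0.01,0,0,0,0,1]

```text
t: 23.87
eef_pos: [0.5621, -0.1429, 0.0727]
tool_rot: [0.004, 0.646, 0.764, -0.002]
contact_force: [2.2, -13.0, -6.6]
gripper_width: 0.076
```

```bash
python3 chk.py c5.png
```

```text
[ 0.5621 -0.1429  0.0727] ang 99.56544671032366 t 23.9667 F [  2.3884 -13.5513  -7.9022] T [-2.932  -0.476  -0.0011] g 0.07140374514439138
tip past axis(L158) mm 41.95841203908411 lat err mm -0.02831452046926063 F along -13.759837432818337 F lat 0.06387917456011061
```

>>> step_arm:
  increments:
    - [-0.0003,0.0015,0,0,0,0,1]
    - [-0.0005,0.003,0,0,0,0,1]
    - [-0.0005,0.003,0,0,0,0,1]

```text
t: 24.22
eef_pos: [0.5618, -0.1421, 0.073]
tool_rot: [0.005, 0.646, 0.763, -0.002]
contact_force: [1.5, -18.5, -7.0]
gripper_width: 0.073
```

```bash
python3 chk.py c6.png
```

```text
[ 0.5618 -0.1421  0.073 ] ang 99.4739663005045 t 24.3167 F [  2.4155 -18.0141  -7.5607] T [-3.9639 -0.5886 -0.0218] g 0.07591098359975085
tip past axis(L158) mm 42.76701609064279 lat err mm -0.1599645963352179 F along -18.16293656018504 F lat -0.6636844262374316
```

>>> step_arm:
  increments:
    - [-0.0003,0.0015,-0.0007,0,0,0,1]
    - [-0.0005,0.003,-0.001,0,0,0,1]
    - [-0.0005,0.003,-0.001,0,0,0,1]

```text
t: 24.57
eef_pos: [0.5617, -0.1405, 0.0725]
tool_rot: [0.006, 0.647, 0.763, -0.002]
contact_force: [2.1, -20.4, -4.9]
gripper_width: 0.075
```

```bash
python3 chk.py c7.png
```

```text
[ 0.5617 -0.1404  0.0725] ang 99.42356908242758 t 24.6667 F [  2.3717 -21.3539  -5.3752] T [-4.263  -0.5359  0.0838] g 0.07365661125283948
tip past axis(L158) mm 44.484519050111416 lat err mm 0.03947884950046341 F along -21.447271324854665 F lat -1.271260141417471
```

View pics/c7.png

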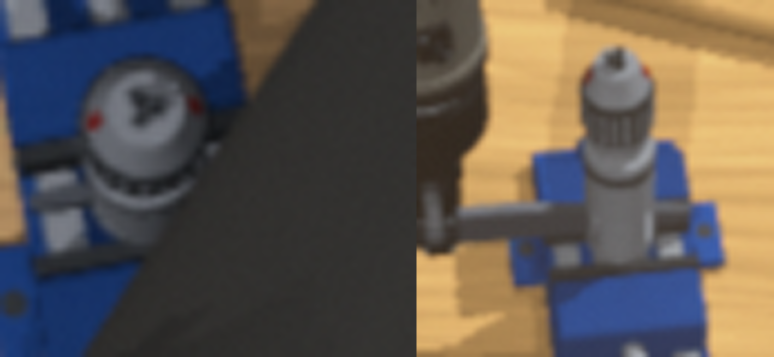

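>>> step_arm:
  increments:
    - [-0.0003,0.0015,0,0,0,0,1]
    - [-0.0005,0.003,0,0,0,0,1]
    - [-0.0005,0.003,0,0,0,0,1]
    - [-0.0005,0.003,0,0,0,0,1]

```text
t: 25.0
eef_pos: [0.5613, -0.137, 0.0725]
tool_rot: [0.006, 0.647, 0.763, -0.002]
contact_force: [2.7, -19.1, -5.0]
gripper_width: 0.073
```

```bash
python3 chk.py c8.png; python3 - <<'E'
from h import *
snap('wrist','w20.png')
E
```

```text
[ 0.5613 -0.1369  0.0725] ang 99.43175039640101 t 25.1 F [  2.5877 -20.1541  -5.6693] T [-4.0581 -0.5848  0.0452] g 0.07703441288211658
tip past axis(L158) mm 47.97523700655663 lat err mm 0.2278247206382156 F along -20.3012509267499 F lat -0.8555685531070799
```

View pics/w20.png

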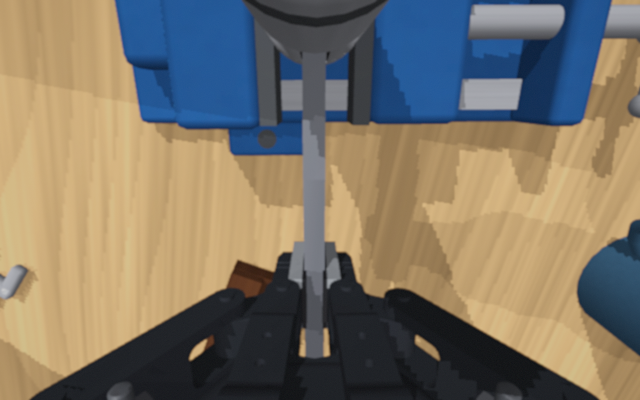

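>>> step_arm:
  increments:
    - [-0.0005,0.003,0,0,0,0,1]
    - [-0.001,0.006,0,0,0,0,1]
    - [-0.0013,0.008,0,0,0,0,1]
    - [-0.0017,0.01,0,0,0,0,1]
    - [-0.0017,0.01,0,0,0,0,1]

```text
t: 25.57
eef_pos: [0.559, -0.122, 0.0717]
tool_rot: [0.003, 0.645, 0.764, -0.001]
contact_force: [0.8, -9.2, -4.2]
gripper_width: 0.071
```

```bash
python3 chk.py c9.png
```

```text
[ 0.559  -0.1219  0.0717] ang 99.62176386587852 t 25.6667 F [ 1.1822 -9.1786 -3.6372] T [-1.903  -0.3514 -0.0392] g 0.07629382824833285
tip past axis(L158) mm 63.10155177626173 lat err mm 0.5153102791826291 F along -9.246255594862587 F lat -0.3860454391995449
```

View pics/c9.png

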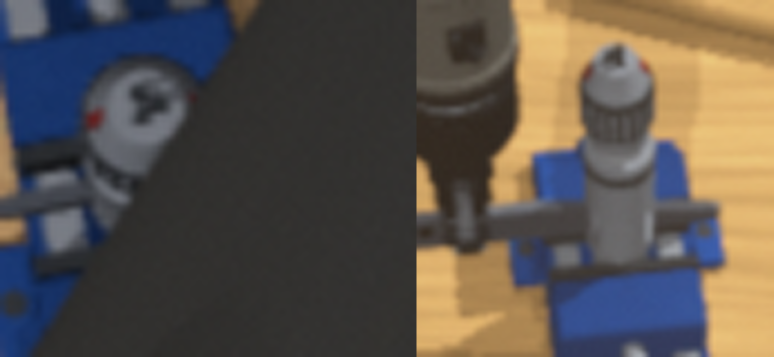

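>>> step_arm:
  increments:
    - [-0.0006,0.003,0,0,0,0,1]
    - [-0.0011,0.006,0,0,0,0,1]
    - [-0.0016,0.009,0,0,0,0,1]
    - [-0.0021,0.012,0,0,0,0,1]
    - [-0.0021,0.012,0,0,0,0,1]

```text
t: 26.08
eef_pos: [0.5568, -0.1091, 0.0715]
tool_rot: [0.002, 0.645, 0.764, -0.001]
contact_force: [1.1, -6.7, -4.5]
gripper_width: 0.073
```

```bash
python3 chk.py c10.png;  python3 - <<'E'
from h import *
snap('wrist','w21.png')
E
```

```text
[ 0.5568 -0.109   0.0715] ang 99.66252146640429 t 26.1833 F [ 0.2757 -7.4523 -4.8605] T [-1.4445 -0.2692  0.0368] g 0.07773191684839127
tip past axis(L158) mm 76.25303530100906 lat err mm 0.4725172902076467 F along -7.3916107301476 F lat -0.9877640836007822
```

View pics/c10.png

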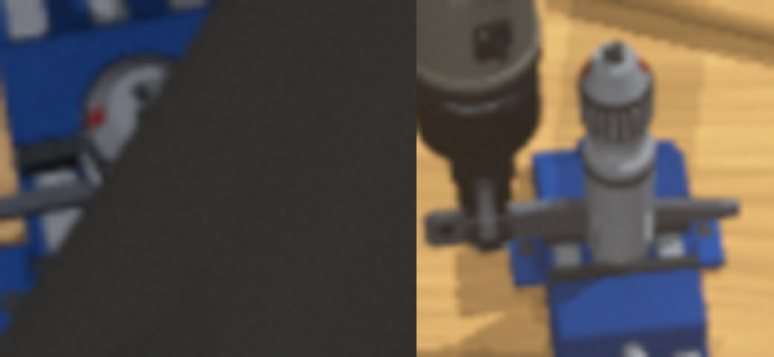

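View pics/w21.png

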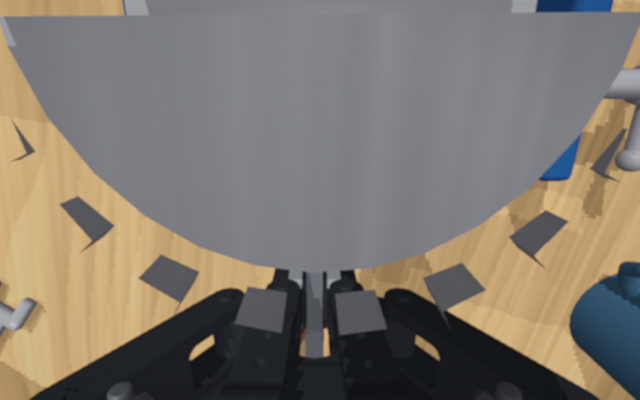

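```bash
python3 - <<'E'
from h import *
s=snap('scene'); A=np.array([.5425,-.0285,.083]); u=np.array([-.169,.9856,0])
for k in (.07,.075,.08,.085,.09): print(k,proj(s,A+u*k))
A[2]=.16; print(proj(s,A), 'seen 315.2,208.3')
for z in (.174,.179,.18): 
  A[2]=z+.068; print('chuck top',z,proj(s,A))
E
```

```text
0.07 [339.7822721  220.75573976]
0.075 [341.52963798 220.58054258]
0.08 [343.27600003 220.40544606]
0.085 [345.02135911 220.2304501 ]
0.09 [346.76571609 220.05555461]
[314.9860641  207.13202385] seen 315.2,208.3
chuck top 0.174 [314.71837774 188.1779866 ]
chuck top 0.179 [314.7011022  186.95475928]
chuck top 0.18 [314.69763316 186.70912784]
```

Tip agrees (~76 mm past). Advance 10 mm more.

>>> step_arm:
  increments:
    - [-0.0006,0.003,0,0,0,0,1]
    - [-0.0011,0.006,0,0,0,0,1]
    - [-0.0017,0.0095,0,0,0,0,1]
    - [-0.0017,0.0095,0,0,0,0,1]
    - [-0.0017,0.0095,0,0,0,0,1]

```text
t: 26.7
eef_pos: [0.5549, -0.0987, 0.0714]
tool_rot: [0.001, 0.645, 0.764, -0.0]
contact_force: [0.9, -5.4, -3.5]
gripper_width: 0.074
```

```bash
python3 chk.py c11.png
```

```text
[ 0.5549 -0.0987  0.0714] ang 99.69620991466361 t 26.8 F [ 0.7073 -4.5732 -3.3129] T [-1.0551 -0.2081  0.0075] g 0.07775093595040293
tip past axis(L158) mm 86.72531089273512 lat err mm 0.40258669794567054 F along -4.626920599511898 F lat -0.0757519026809989
```

View pics/c11.png

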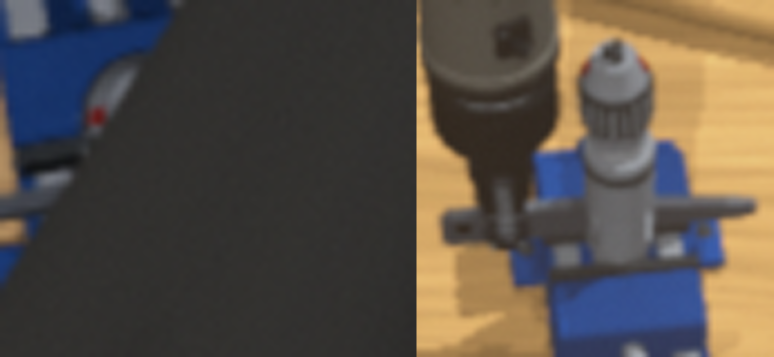

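>>> step_arm:
  increments:
    - [0.0003,-0.0015,0,0,0,0,1]
    - [0.0003,-0.0015,0,0,0,0,1]
    - [0.0003,-0.0015,0,0,0,0,-1]
    - [0.0003,-0.0015,0,0,0,0,-1]
    - [0.0003,-0.0015,0,0,0,0,-1]
    - [0.0003,-0.0015,0,0,0,0,-1]
    - [0.0003,-0.0015,0,0,0,0,-1]
    - [0.0003,-0.0015,0,0,0,0,-1]
    - [0.0003,-0.0015,0,0,0,0,-1]

```text
t: 27.55
eef_pos: [0.5548, -0.0981, 0.0709]
tool_rot: [-0.0, 0.644, 0.765, 0.0]
contact_force: [0.3, 0.0, -0.2]
gripper_width: 0.998
```

```bash
python3 chk.py c12.png
```

```text
[ 0.5548 -0.0982  0.0709] ang 99.793202189661 t 27.65 F [ 0.2733 -0.92    0.3647] T [ 0.0232  0.0501 -0.0008] g 0.9963755038126284
tip past axis(L158) mm 87.21959738046625 lat err mm 0.3064701744292575 F along -0.9529074192774823 F lat 0.1139244545104116
```

View pics/c12.png

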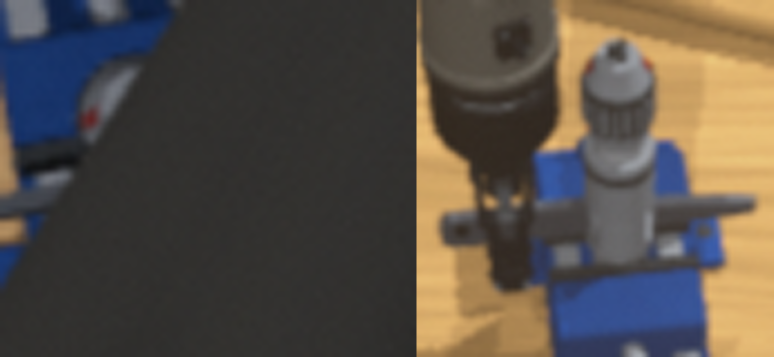

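>>> step_arm:
  increments:
    - [0.001,-0.006,0.002,0,0,0,-1]
    - [0.0035,-0.02,0.005,0,0,0,-1]
    - [0.005,-0.03,0.02,0,0,0,-1]
    - [0.005,-0.03,0.05,0,0,0,-1]
    - [0.005,-0.04,0.085,0,0,0,-1]
    - [0.005,-0.06,0.12,0,0,0,-1]
    - [0.005,-0.09,0.15,0,0,0,-1]
    - [0.005,-0.12,0.18,0,0,0,-1]
    - [0.0,-0.15,0.2,0,0,0,-1]
    - [0.0,-0.15,0.2,0,0,0,-1]

```text
t: 28.48
eef_pos: [0.5538, -0.2592, 0.2773]
tool_rot: [0.006, 0.648, 0.761, -0.0]
contact_force: [-0.4, -1.3, 0.7]
gripper_width: 0.999
```

```bash
python3 - <<'E'
from h import *
np.set_printoptions(precision=4,suppress=True)
r=snap('wrist','w22.png'); s=snap('scene','s22.png'); t=snap('top','t22.png'); o=bot.get_obs(); print(o['eef_pos'],o['t'],o['contact_force'])
a=cv2.resize(t['color'][160:240,290:390,::-1],None,fx=4,fy=4,interpolation=cv2.INTER_CUBIC)
b=cv2.resize(s['color'][170:250,255:355,::-1],None,fx=4,fy=4,interpolation=cv2.INTER_CUBIC)
cv2.imwrite('pics/f22.png',np.hstack([a,b]))
print(proj(s,[.5425,-.0285,.242]),proj(s,[.5425,-.0285,.248]))
E
```

```text
[ 0.5542 -0.2495  0.2711] 28.6333 [ 0.4628  1.174  -0.4809]
[314.7184 188.178 ] [314.6976 186.7091]
```

View pics/f22.png

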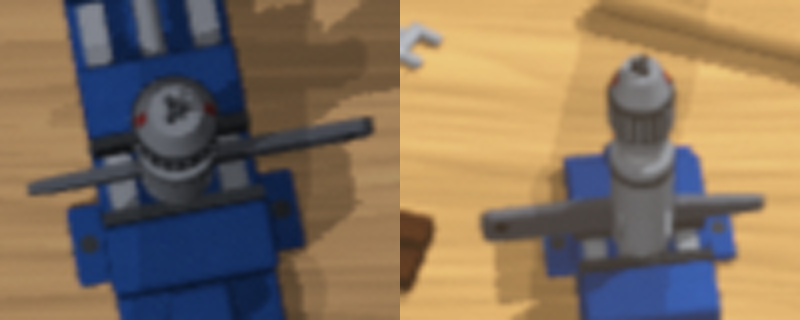

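View pics/w22.png

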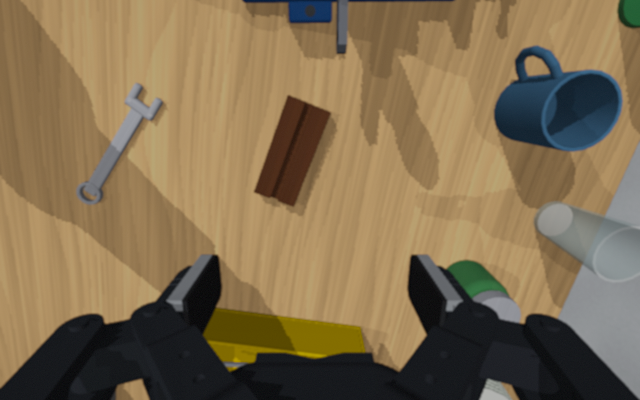

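View pics/s22.png

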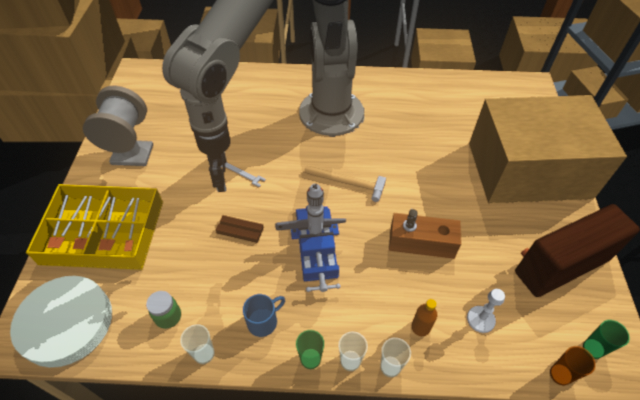

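```bash
python3 - <<'E'
from h import *
a=cv2.imread('pics/s10.png',0);b=cv2.imread('pics/s22.png',0)
T=cv2.resize(a[184:202,306:326],None,fx=8,fy=8,interpolation=cv2.INTER_CUBIC)
S=cv2.resize(b[174:212,296:336],None,fx=8,fy=8,interpolation=cv2.INTER_CUBIC)
m=cv2.matchTemplate(S,T,cv2.TM_CCOEFF_NORMED); _,v,_,l=cv2.minMaxLoc(m); print(v,(l[0]/8-10,l[1]/8-10))
E
```

```text
0.9756762981414795 (0.0, -1.5)
```

```bash
python3 - <<'E'
from station import bot
print(bot.get_obs()['joint_vel'].round(4)); print(bot.hand_in())
E
```

```text
[-0.0272  0.0155 -0.0342  0.0224 -0.0035 -0.0018 -0.0034]
the job is handed in; nothing more can be done
None
```

The job is done and handed in at about 29 s, in the order asked. The chuck stands loose in the socket on the drift, the drill is in its hole, and the gripper is clear.

- **Chuck in:** I lowered the shank into the socket and turned it under about 8–10 N until the tang dropped into the slot. I then pressed it home with a steady push of about 18 N (17.7–18.7 N measured) and let go. I did not pull on the chuck to test its grip, but it took about 21 N on the drift to break it loose.
- **Chuck out:** I drove the drift along the slot under the tang. It met the tang at about 42 mm past the axis, peaked at about 21.5 N (slightly over the stated 10–20 N), and dropped to 5–9 N once the taper let go. I released it with the tip about 87–88 mm past the axis.
- **Last checks:** In the final scene picture the chuck is upright and about 6 mm (±1 mm) higher than when home, which fits the 5–7 mm expected for a loose chuck.
- **Disagreements:** The cameras and the arm differed by 1–3 mm on the socket's position. The estimates of where I held the drift, measured from its tip, ran from 158 to 162 mm, so the tip could be up to 4 mm further in than stated.

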